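Shim the phone bonding jig and hold the wedge tight

ROBOT

A 6-joint arm with a two-finger parallel gripper is mounted at the origin on the work surface. World frame = base frame: x ahead of the robot, y to its left, z up, the work surface at z = 0. Lengths are in m, angles in degrees, forces in N, time in s.
With the tool pointing down it reaches from about 0.4 to 0.825 m from the base axis. Payload 7 kg.
Tool frame: the origin (TCP) lies midway between the tips of the shut fingers; the grasp point (between the pads) lies 19 mm behind it; x points along the fingers, z is the direction in which the jaws open and shut, and the axes are right-handed (so a half turn about x gives the same grasp; the last joint's range is limited). The gripper opens to 88 mm and grips with 3 to 60 N. Pads are 19 mm wide; open, the fingers measure 130 mm over their backs; the gripper's body (78 mm by 193 mm) begins 47 mm behind the grasp point.
Start: joints at [-55.686, 20.546, 0.682, 0, -70.136, -16.507], TCP at [0.206, -0.643, 0.227] pointing down, gripper open.
Joint ranges: [-176.03, 176.03], [-82.01, 121.73], [-58.28, 71.71], [-173.87, 95.51], [-174.79, -0.11], [-173.66, 173.66]. Speed limits (degrees/s): [136.94, 136.94, 172.46, 180, 180, 180].

INTERFACE

Orientations are given as [roll, pitch, yaw] about the fixed x, y, z axes, in that order (R = Rz(yaw) Ry(pitch) Rx(roll)).
In Python, from plant import get_state, capture, close_job gives the robot as it stands.
- The arm moves only by the tool play_rows, never from a script. Its argument "series" is one flat list of numbers, 4 for each row, row after row: the shift along the tool's x, y, z in m, then the turn about the tool's x in rad. In form: [tx, ty, tz, spin, tx, ty, tz, spin, ...]. A call has exactly 5 rows; each row shifts and turns the commanded pose from where the row before left it, along the tool's axes as they then stand; what a row does not reach is not made up. A row lasts 1/12 s, in which the tool goes at most 41.7 mm and 7.16 degrees, less where a joint would pass 70% of its speed; a pose out of reach is approached as far as the arm can. A call is refused whole if a number of a shift passes 0.0417 or a number of a turn 0.125, either way. A call with a gripper value outside its range is refused whole. "jaw" is the opening in per cent of the stroke, from 0 (shut) to 100 (fully open), set as the call begins (left out, the last holds). The fingers move at their own pace and stop on an object; "squeeze" is the grip in N (left out, the last holds). Time passes only in rows, so rows that do not move let the fingers close, or fill a call up. It gives the time, the measured TCP pose, the force and the opening at its end, in the units of the state.
- get_state(): the state, without advancing time (a new reading comes with each control period).
- capture(name): name is "side" or "top" or "wrist"; returns a dict with "img" (480x640x3 uint8, blue, green, red), "K" (3x3 intrinsics, pixels), "world_from_camera" (4x4, takes a point from camera to world coordinates). Camera axes: x right, y down, z forward; pixel columns grow to the right and rows downward; lengths in m; the calibration is good to about 2 mm. The wrist camera is an equidistant fisheye: a pixel r from the principal point sees the ray r / f radians off the axis. A picture is of the moment at which its call begins. There is no depth.
- close_job(): hands the job in, once; it reports no verdict.
The state is a dict: "time_s": time; "joints": joint angles; "qd": joint speeds; "joint_torque": joint torques, N m; "tcp_pos": TCP position; "eef_rot": TCP orientation; "contact_force": force on the tool from outside, world axes, zero at the start; "moment": the same for the moment, N m; "gripper_width": finger opening in m.
Only numpy, scipy, OpenCV 4.12 (cv2) and the standard library are available. Lean on these libraries where they do the work, as an engineer would, in place of code of your own. Each camera call takes 0.05 s, during which the arm holds its last target.

TASK

Close the jaw of the bonding jig on the phone: fill the gap between the fixed stop and the jaw with as many spacers from the rack as it takes, narrowest first and against the jaw, then the middle one, then the wide one, each standing upright on the plate, side by side with no space left between them. Then push the wedge down, tip first, between the last spacer and the stop until you feel it jam with the jaw fully closed (if its tip reaches the plate first, another spacer was needed), and finish still gripping the wedge there and holding the stack tight. Leave spare spacers in the rack and everything else on the bench as it is.

Things in the scene. Friction and masses are not known exactly. Their poses are not given: they have to be found in the camera images.
- jig: bonding jig, fixed: aluminium plate 220 x 190 x 10 mm; origin at the centre of its underside (upper face 10 mm higher), z up, x from the stop across the gap to the jaw, then the phone lying face up (top 21 mm above the origin) and a far fence. The gap between stop and jaw lies on own y = 0, open above and at both sides
- stop_face (a point): steel stop, 22 mm wide, 24 mm long, fixed on the jig; this point: top edge of the face that looks at the jaw, mid-width, 40 mm above the plate's upper face. Its place along the jig's x differs from job to job: the gap is 19 to 34 mm while the jaw is open. Its foot, 56 mm wide and 12 mm high, begins 8 mm behind this face
- jaw_face (a point): steel jaw nose, 22 mm wide, 22 mm long, facing the stop; this point: top edge of its face, mid-width, 40 mm above the plate's upper face; moves with the jaw. Behind the nose a bar, 120 mm wide, 11 mm high, bears on the phone
- jaw (a joint): travel of the jaw along the jig's +x, away from the stop: 0 = open, 3 mm short of the phone; 0.003 m = closed on the phone, a hard stop (the gap is then 3 mm larger). A light spring pushes it open: 2 N at 0, 2.6 N when closed
- rack: black rack, fixed, 194 x 78 x 18 mm, origin at the centre of its underside, x along its length; three equal slots at x = -75, -37 and 1 mm, each 11.5 mm (x) by 57 mm (y), 12 mm deep, hold the spacers in any order; at x = 71 mm the wedge stands with its tip on the rack's upper face between two cheeks 36 mm high
- narrow_center (a point): narrow spacer, white plastic slab standing upright in one of the three slots of the rack: 9 mm thick (own x), 30 mm wide (own y), 40 mm tall; this point is its centre, 20 mm above its foot. Grip it by its two narrow ends, across the 30 mm, near the top; it weighs about 20 to 55 g
- mid_center (a point): middle spacer, white plastic slab standing upright in one of the three slots of the rack: 9 mm thick (own x), 42 mm wide (own y), 40 mm tall; this point is its centre, 20 mm above its foot. Grip it by its two narrow ends, across the 42 mm, near the top; it weighs about 20 to 55 g
- wide_center (a point): wide spacer, white plastic slab standing upright in one of the three slots of the rack: 9 mm thick (own x), 54 mm wide (own y), 40 mm tall; this point is its centre, 20 mm above its foot. Grip it by its two narrow ends, across the 54 mm, near the top; it weighs about 20 to 55 g
- wedge_head (a point): white wedge, 78 mm tall, tip down between the rack's cheeks. Lower 45 mm: symmetrical taper, 3 mm thick (own x) at the flat tip, 23 mm 45 mm up (0.45 mm per mm), 30 mm wide (own y). Above: head 24 (x) x 40 (y) x 33 mm high; this point is its middle, 63 mm above the tip. Grip the head across the 40 mm: fingers then clear the 40 mm high stack. It jams 3 to 28 mm above the plate; driving takes 3 to 10 N, then it stops hard
- tape: roll of clear tape, 60 mm across, 16 mm high; a bystander, origin at the centre of its underside
- tweezers: steel tweezers, 130 mm long, lying flat; a bystander, origin at the centre of its underside
- driver: small black-handled screwdriver, 160 mm long; a bystander, origin at the centre of its underside or near it
- cover: loose blue phone back cover, 70 x 145 x 7 mm; a bystander, origin at the centre of its underside
- battery: flat dark battery pack, 40 x 95 x 6 mm; a bystander, origin at the centre of its underside
- bottle: small bottle, 32 mm across, 75 mm tall; a bystander, origin at the centre of its underside
- dish: small white ceramic dish, 64 mm across, 22 mm high; a bystander, origin at the centre of its underside

How it is judged (in metres and radians):
On the way:
1. the narrow spacer stands in the gap, on the plate, before the wedge closes the jaw (x of narrow_center in the frame of jig between -0.068 and -0.004 m and y of narrow_center in the frame of jig between -0.01 and 0.01 m and z of narrow_center in the frame of jig between 0.026 and 0.0335 m and angle between narrow_center's own z axis and vertical below 0.12 rad and angle between the x axis of narrow_center and the x axis of jig, either way round below 0.2 rad and value of joint jaw below 0.0015 m), for 0.2 s.
At the end, for the whole second after the job is handed in: Jaw over 2.2 of 3 mm closed; used spacers stand on the plate (3.5 mm, 0.12 rad), centred to 10 mm, side by side in order from the jaw (1-2 mm slack), others in the rack (15 mm); wedge upright (0.15 rad), tip 1.5 mm or more off the plate, over 1 N on stop and spacer, gripped over 2 N (value of joint jaw above 0.0022 m and x of narrow_center in the frame of jig between -0.068 and -0.004 m and y of narrow_center in the frame of jig between -0.01 and 0.01 m and z of narrow_center in the frame of jig between 0.026 and 0.0335 m and angle between narrow_center's own z axis and vertical below 0.12 rad and angle between the x axis of each of narrow_center, wedge_head and the x axis of jig, either way round below 0.2 rad and horizontal distance between narrow_center and jaw_face below 0.0115 m and contact force between wedge and the fingers above 2 N and contact force between wedge and stop above 1 N and (contact force between wedge and narrow above 1 N or contact force between wedge and mid above 1 N or contact force between wedge and wide above 1 N) and contact force between wedge and jig below 0.3 N and angle between wedge_head's own z axis and vertical below 0.15 rad and z of wedge_head in the frame of jig between 0.0745 and 0.109 m and y of wedge_head in the frame of jig between -0.012 and 0.012 m and linear speed of wedge below 0.01 m/s and (((distance of mid_center from where it was at the start of the episode below 0.015 m and angle between mid_center's own z axis and vertical below 0.3 rad) and (distance of wide_center from where it was at the start of the episode below 0.015 m and angle between wide_center's own z axis and vertical below 0.3 rad)) or ((x of mid_center in the frame of jig between -0.068 and -0.004 m and y of mid_center in the frame of jig between -0.01 and 0.01 m and z of mid_center in the frame of jig between 0.026 and 0.0335 m and angle between mid_center's own z axis and vertical below 0.12 rad and angle between the x axis of mid_center and the x axis of jig, either way round below 0.2 rad) and horizontal distance between mid_center and jaw_face between 0.011 and 0.02 m and (distance of wide_center from where it was at the start of the episode below 0.015 m and angle between wide_center's own z axis and vertical below 0.3 rad)) or ((x of mid_center in the frame of jig between -0.068 and -0.004 m and y of mid_center in the frame of jig between -0.01 and 0.01 m and z of mid_center in the frame of jig between 0.026 and 0.0335 m and angle between mid_center's own z axis and vertical below 0.12 rad and angle between the x axis of mid_center and the x axis of jig, either way round below 0.2 rad) and horizontal distance between mid_center and jaw_face between 0.011 and 0.02 m and (x of wide_center in the frame of jig between -0.068 and -0.004 m and y of wide_center in the frame of jig between -0.01 and 0.01 m and z of wide_center in the frame of jig between 0.026 and 0.0335 m and angle between wide_center's own z axis and vertical below 0.12 rad and angle between the x axis of wide_center and the x axis of jig, either way round below 0.2 rad) and horizontal distance between wide_center and jaw_face between 0.02 and 0.03 m))); the arm keeps its last pose, push and grip.
It fails at once if the middle spacer goes into the gap before the narrow one (x of mid_center in the frame of jig between -0.068 and -0.004 m and y of mid_center in the frame of jig between -0.03 and 0.03 m and z of mid_center in the frame of jig below 0.036 m and not (x of narrow_center in the frame of jig between -0.068 and -0.004 m and y of narrow_center in the frame of jig between -0.03 and 0.03 m and z of narrow_center in the frame of jig below 0.036 m)).
It fails at once if the wide spacer goes into the gap before the middle one (x of wide_center in the frame of jig between -0.068 and -0.004 m and y of wide_center in the frame of jig between -0.03 and 0.03 m and z of wide_center in the frame of jig below 0.036 m and not (x of mid_center in the frame of jig between -0.068 and -0.004 m and y of mid_center in the frame of jig between -0.03 and 0.03 m and z of mid_center in the frame of jig below 0.036 m)).
It fails at once if a bystander is pushed away (distance of any of tape, tweezers, driver, cover, battery, bottle, dish from where it was at the start of the episode above 0.03 m).
It also fails if it takes over 72 s, if anything falls off the work surface, if the arm or the gripper's body presses on something with over 40 N, if the wrist force passes 120 N, or if a joint passes its speed limit or range.

## Working session

There is one attempt and no reset: what is moved stays moved. The work goes in short steps, Python scripts to look and compute and a tool call to move; the robot and the scene stay as the last step left them, time stands still between calls to the robot, and variables do not carry over. Pictures are saved under pics/ and viewed, and the job is handed in when it is done.

Besides the shell and the picture viewer there is one more tool, called after ">>>" as name(argument=value, ...), one argument or row to a line, values as JSON. play_rows: Moves the arm, as the interface text tells. Its arguments: {"type":"object","properties":{"series":{"type":"array","items":{"type":"number"}},"jaw":{"type":"number"},"squeeze":{"type":"number"}},"required":["series"]}

```bash
ls; mkdir -p pics
python3 - <<'E'
from plant import get_state, capture
import cv2,numpy as np
s=get_state();print(s)
for n in ["side","top","wrist"]:
    c=capture(n);cv2.imwrite(f"pics/{n}0.png",c["img"]);print(n,c["K"].tolist(),np.round(c["world_from_camera"],4).tolist())
    np.savez(f"pics/{n}0.npz",**{k:np.array(v) for k,v in c.items()})
E
```

```text
pics
{'time_s': 0.0, 'joints': array([-5.56837318e+01,  2.05907162e+01,  6.33787123e-01, -2.08446471e-02,
       -7.01352003e+01, -1.65063763e+01]), 'qd': array([ 0.0197128 ,  0.10991766,  0.05773117, -0.05962359, -0.04682809,
        0.00770759]), 'joint_torque': array([ 9.44304229e-04, -5.82711160e+01,  2.93062592e+01,  6.99709520e+00,
        6.88963104e-03, -1.85733165e-04]), 'tcp_pos': array([ 0.206279  , -0.64219522,  0.22562862]), 'eef_rot': array([  4.50044584,  89.90580911, 112.30323893]), 'contact_force': array([-0.44135479, -0.22803008, -0.20498247]), 'moment': array([-0.04332226, -0.02580042, -0.01065219]), 'gripper_width': 0.08769148055564262}
side [[548.5011323289264, 0.0, 323.1939547583516], [0.0, 548.5011323289264, 238.8708730099344], [0.0, 0.0, 1.0]] [[-0.7266, -0.389, 0.5663, -0.1], [-0.6869, 0.3984, -0.6078, 0.6599], [0.0108, -0.8307, -0.5567, 0.7055], [0.0, 0.0, 0.0, 1.0]]
top [[549.4948372249341, 0.0, 310.542407762139], [0.0, 549.4948372249341, 241.23056989682553], [0.0, 0.0, 1.0]] [[-0.0173, -0.9805, 0.196, 0.2931], [-0.9998, 0.0193, 0.0085, -0.0219], [-0.0121, -0.1958, -0.9806, 1.4241], [0.0, 0.0, 0.0, 1.0]]
wrist [[371.64829954431775, 0.0, 324.17143516320056], [0.0, 371.64829954431775, 236.0795039909411], [0.0, 0.0, 1.0]] [[-0.3054, 0.923, 0.234, 0.1435], [0.9522, 0.2956, 0.0765, -0.6618], [0.0014, 0.2461, -0.9692, 0.3838], [0.0, 0.0, 0.0, 1.0]]
```

View pics/side0.png

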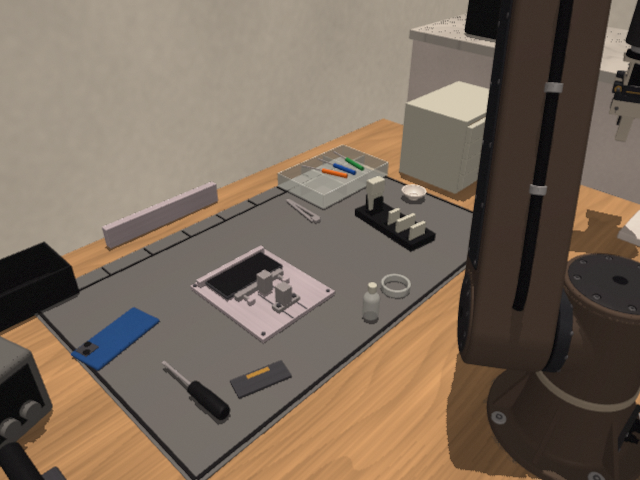

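View pics/top0.png

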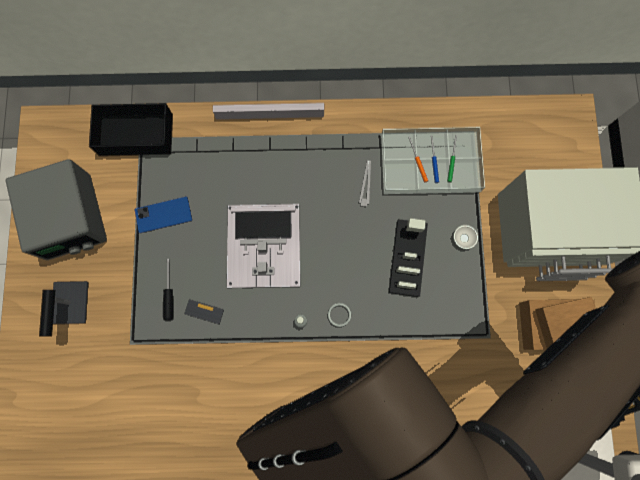

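View pics/wrist0.png

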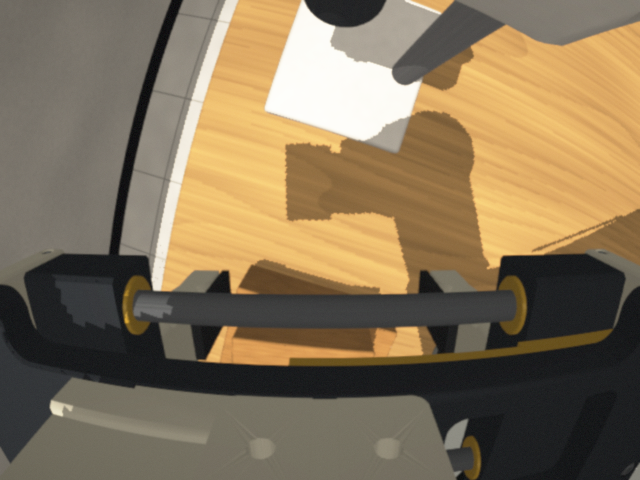

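```bash
cat > h.py <<'E'
import numpy as np,cv2
def load(n):
    d=np.load(f"pics/{n}.npz");return d["img"],d["K"],d["world_from_camera"]
def ray(uv,K,T,fish=False):
    uv=np.atleast_2d(uv).astype(float)
    x=(uv[:,0]-K[0,2])/K[0,0];y=(uv[:,1]-K[1,2])/K[1,1]
    if fish:
        r=np.hypot(x,y)+1e-12;d=np.c_[np.sin(r)*x/r,np.sin(r)*y/r,np.cos(r)]
    else: d=np.c_[x,y,np.ones_like(x)]
    d=d@T[:3,:3].T
    return T[:3,3],d/np.linalg.norm(d,axis=1,keepdims=True)
def plane(uv,z,K,T,fish=False):
    o,d=ray(uv,K,T,fish);return o+d*((z-o[2])/d[:,2])[:,None]
def proj(p,K,T,fish=False):
    p=np.atleast_2d(p);c=(p-T[:3,3])@T[:3,:3]
    if fish:
        r=np.hypot(c[:,0],c[:,1])+1e-12;th=np.arctan2(r,c[:,2]);xy=c[:,:2]/r[:,None]*th[:,None]
    else: xy=c[:,:2]/c[:,2:]
    return np.c_[xy[:,0]*K[0,0]+K[0,2],xy[:,1]*K[1,1]+K[1,2]]
def tri(uv1,A,uv2,B):
    o1,d1=ray(uv1,*A);o2,d2=ray(uv2,*B);d1,d2=d1[0],d2[0]
    M=np.c_[d1,-d2];s=np.linalg.lstsq(M,o2-o1,rcond=None)[0]
    a,b=o1+s[0]*d1,o2+s[1]*d2;return (a+b)/2,np.linalg.norm(a-b)
def grab(n,name):
    from plant import capture
    c=capture(n);cv2.imwrite(f"pics/{name}.png",c["img"]);np.savez(f"pics/{name}.npz",**{k:np.array(v) for k,v in c.items()})
E
python3 - <<'E'
from h import *
i,K,T=load("top0")
a=cv2.resize(i[195:295,220:310],None,fx=4,fy=4,interpolation=cv2.INTER_CUBIC)
b=cv2.resize(i[210:305,380:480],None,fx=4,fy=4,interpolation=cv2.INTER_CUBIC)
h=max(a.shape[0],b.shape[0]);c=np.zeros((h,a.shape[1]+b.shape[1],3),np.uint8);c[:a.shape[0],:a.shape[1]]=a;c[:b.shape[0],a.shape[1]:]=b
cv2.imwrite("pics/topz.png",c)
i,K,T=load("side0")
cv2.imwrite("pics/sidez1.png",cv2.resize(i[240:340,180:340],None,fx=5,fy=5,interpolation=cv2.INTER_CUBIC))
cv2.imwrite("pics/sidez2.png",cv2.resize(i[165:255,340:445],None,fx=6,fy=6,interpolation=cv2.INTER_CUBIC))
i,K,T=load("top0")
# jig corners at z=.01; rack corners z .018
print(plane([[229,205],[299,205],[300,288],[227,288]],0.01,K,T).round(4))
print(plane([[398,220],[427,222],[420,297],[389,294]],0.018,K,T).round(4))
E
```

```text
[[0.6785 0.2058 0.01  ]
 [0.6747 0.0192 0.01  ]
 [0.4532 0.0196 0.01  ]
 [0.4568 0.2083 0.01  ]]
[[ 0.6265 -0.2403  0.018 ]
 [ 0.6196 -0.3159  0.018 ]
 [ 0.4236 -0.2866  0.018 ]
 [ 0.4327 -0.208   0.018 ]]
```

View pics/topz.png

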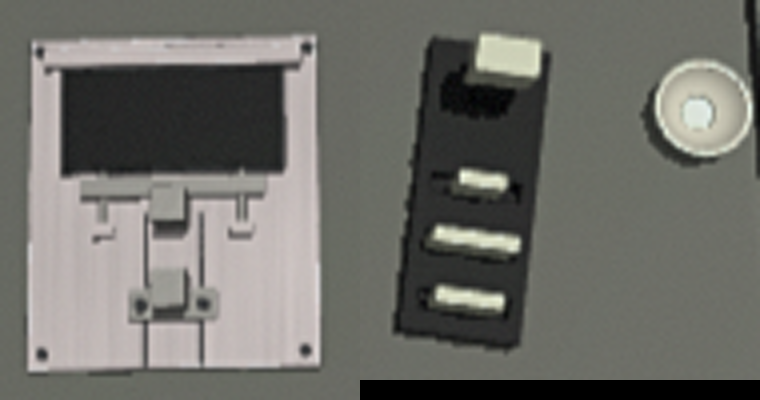

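View pics/sidez1.png

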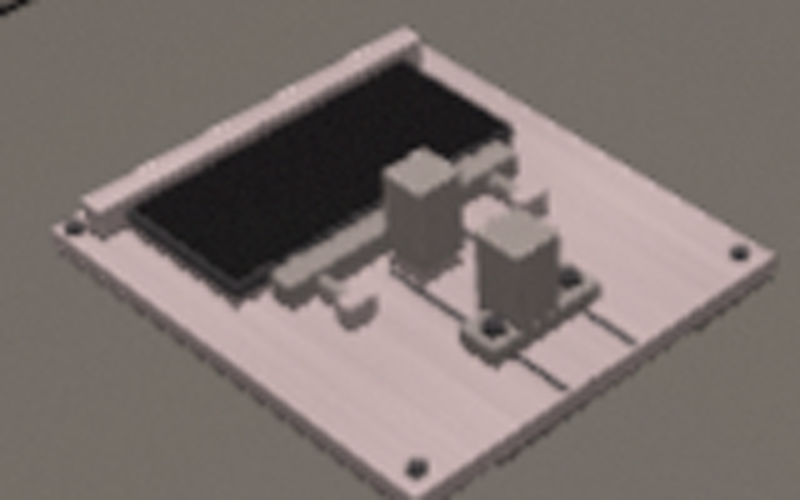

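View pics/sidez2.png

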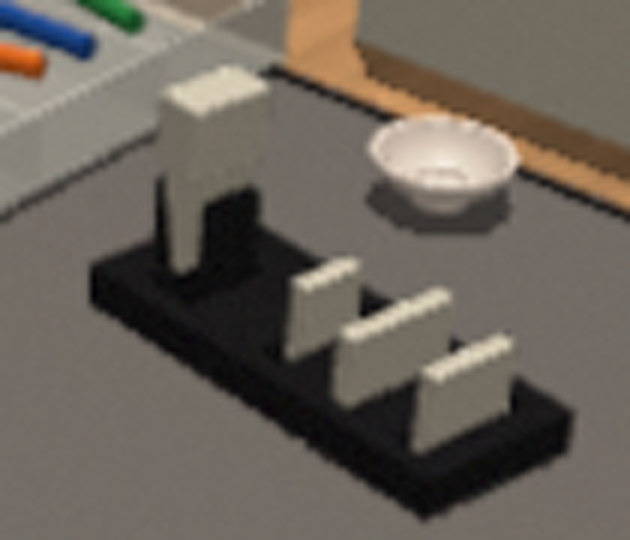

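>>> play_rows(
  series=[-0.015,0,0,0.117,-0.015,0,0,0.117,-0.015,0,0,0.117,-0.015,0,0,0.117,0,0,0,0],
)

```text
time_s: 0.57
tcp_pos: [0.2067, -0.6438, 0.2898]
eef_rot: [-150.8, 89.8, -70.1]
contact_force: [-0.1, 0.4, 1.2]
gripper_width: 0.0877
```

```bash
cat >> h.py <<'E'
from scipy.spatial.transform import Rotation as Ro
def st():
    from plant import get_state
    s=get_state();R=Ro.from_euler("xyz",s["eef_rot"],degrees=True).as_matrix()
    return s,np.array(s["tcp_pos"]),R
def go(target,ang=None):
    s,p,R=st();a=np.degrees(np.arctan2(R[1,2],R[0,2]))
    d=R.T@(np.array(target)-p)
    print("t",round(s["time_s"],2),"p",p.round(4),"down",R[:,0].round(4),"zang",round(a,2),"F",s["contact_force"].round(2),"w",round(s["gripper_width"],4),"q",s["joints"].round(1))
    print("tool delta",d.round(4), "spin", None if ang is None else round(np.radians(a-ang),4))
E
python3 -c "
from h import *
go([.33,-.33,.28],81)"
```

```text
t 0.57 p [ 0.2067 -0.6438  0.2898] down [ 0.0015 -0.0041 -1.    ] zang 80.63 F [-0.09  0.39  1.18] w 0.0877 q [-55.7  18.8   6.3   0.1 -77.2 -43.7]
tool delta [ 0.0087 -0.0706  0.3297] spin -0.0064
```

>>> play_rows(
  series=[0,-0.01,0.036,0,0,-0.01,0.037,0,0,-0.01,0.037,0,0,-0.01,0.037,0,0,-0.01,0.037,0],
)

```text
time_s: 0.98
tcp_pos: [0.2847, -0.4669, 0.2857]
eef_rot: [42.3, 89.9, 123.3]
contact_force: [1.6, -0.2, 0.2]
gripper_width: 0.0873
```

>>> play_rows(
  series=[0,-0.02,0.037,0,0,-0.02,0.037,0,0,-0.03,0.037,0,0,-0.035,0.037,0,0,-0.035,0.015,0],
)

```text
time_s: 1.4
tcp_pos: [0.4366, -0.3368, 0.2872]
eef_rot: [-69.7, 89.9, 11.5]
contact_force: [0.1, -0.9, -0.1]
gripper_width: 0.088
```

```bash
python3 -c "
from h import *
go([.50,-.27,.24],81);grab('wrist','w1')"
```

```text
t 1.4 p [ 0.4366 -0.3368  0.2872] down [ 1.6e-03  3.0e-04 -1.0e+00] zang 81.19 F [ 0.14 -0.89 -0.1 ] w 0.088 q [-17.3   6.9  -9.5  -0.  -73.5 -81.5]
tool delta [ 0.0474 -0.0523  0.0757] spin 0.0033
```

View pics/w1.png

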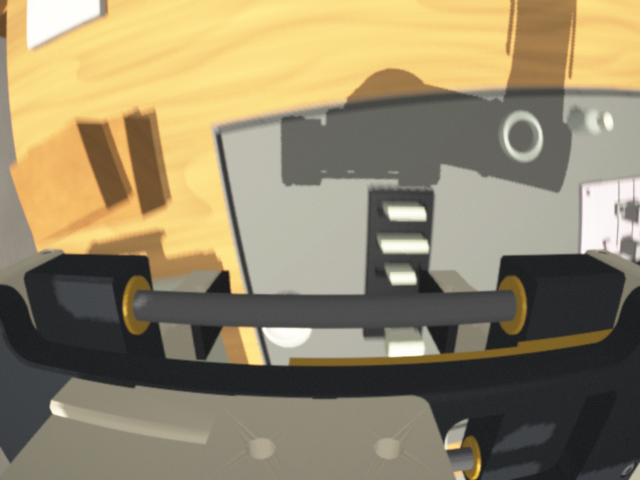

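>>> play_rows(
  series=[0,-0.028,0.018,0,0.01,-0.028,0.018,0,0.01,-0.028,0.018,0,0.01,-0.028,0.018,0,0.01,-0.02,0.014,0],
)

```text
time_s: 1.87
tcp_pos: [0.5819, -0.2744, 0.245]
eef_rot: [73.2, 90.0, 154.3]
contact_force: [0.3, -0.1, -0.4]
gripper_width: 0.0876
```

>>> play_rows(
  series=[0,0,0,0,0,0,0,0,0,0,0,0,0,0,0,0,0,0,0,0],
)

```text
time_s: 2.28
tcp_pos: [0.5794, -0.2762, 0.2473]
eef_rot: [-93.2, 89.9, -12.2]
contact_force: [0.2, -1.0, 0.6]
gripper_width: 0.0877
```

```bash
python3 -c "
from h import *
go([.50,-.27,.24],81);grab('wrist','w2')"
```

```text
t 2.28 p [ 0.5794 -0.2762  0.2473] down [ 1.1e-03 -2.0e-04 -1.0e+00] zang 80.97 F [ 0.24 -0.96  0.57] w 0.0877 q [ -8.1  16.7  -2.1   0.  -71.1 -90.9]
tool delta [ 0.0072  0.0794 -0.0063] spin -0.0004
```

View pics/w2.png

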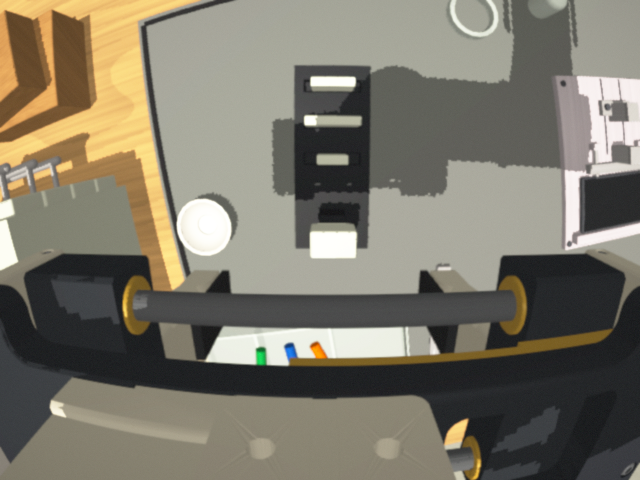

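Run:
```python
from h import *
i,K,T=load("w2")
g=cv2.cvtColor(i,cv2.COLOR_BGR2GRAY)
cv2.imwrite("pics/w2z.png",cv2.resize(i[55:265,280:400],None,fx=4,fy=4,interpolation=cv2.INTER_CUBIC)[:,:][:840][:600] )
for th in (70,90,110):
    m=np.zeros_like(g);m[72:262,299:364]=(g[72:262,299:364]>th)*255
    n,l,s,c=cv2.connectedComponentsWithStats(m)
    for k in range(1,n):
        if s[k,4]>60:
            pts=np.argwhere(l==k)[:,::-1].astype(np.float32)
            print(th,s[k],cv2.minAreaRect(pts))
```

```text
70 [ 299   72   64   56 2633] ((330.5, 99.5), (63.0, 55.0), 0.0)
70 [316 153  33  13 415] ((332.0, 159.0), (12.0, 32.0), 90.0)
70 [ 299  192   65   70 3473] ((330.9999694824219, 226.49996948242188), (63.99999237060547, 68.99998474121094), 0.0)
90 [309  75  48  17 752] ((332.5, 83.0), (16.0, 47.0), 90.0)
90 [303 114  59  13 696] ((332.0, 120.0), (12.0, 58.0), 90.0)
90 [316 154  33  11 355] ((332.0, 159.0), (10.0, 32.0), 90.0)
90 [ 299  222   65   40 2107] ((331.0, 241.5), (39.0, 64.0), 90.0)
110 [310  76  46  15 670] ((332.5, 83.0), (14.0, 45.0), 90.0)
110 [303 115  59  12 629] ((332.0, 120.5), (11.0, 58.0), 90.0)
110 [317 154  31  11 337] ((332.0, 159.0), (10.0, 30.0), 90.0)
110 [ 299  223   65   39 2072] ((331.0, 242.0), (38.0, 64.0), 90.0)
```

View pics/w2z.png

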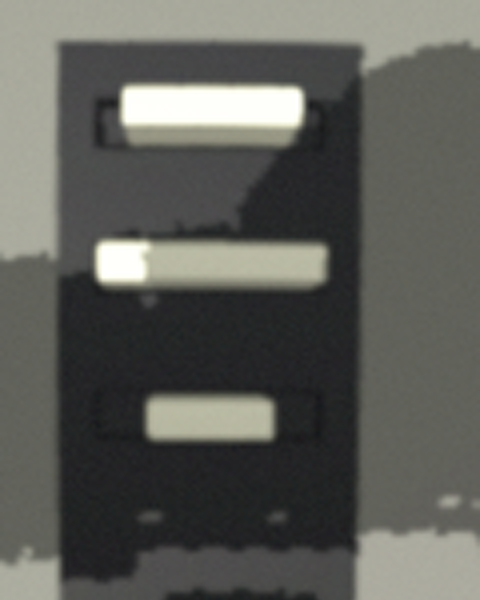

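Run:
```python
from h import *
i,K,T=load("w2")
f=lambda uv,z:plane(uv,z,K,T,True)
for n,x0,x1,y0,y1 in [("mid",121,304,85,127),("wide",95,328,242,280),("narrow",145,275,396,439)]:
    q=f(np.array([[x0,y0],[x1,y0],[x1,y1],[x0,y1]])/4+[280,55],.046)
    print(n,q.mean(0).round(4),np.linalg.norm(q[1]-q[0]).round(4),np.linalg.norm(q[2]-q[1]).round(4),np.degrees(np.arctan2(*(q[0]-q[1])[[1,0]])).round(2)) 
q=f([[294.5,65.7],[370.2,66.2],[367,247],[296,247]],.018);print(q.round(4),np.linalg.norm(q[1]-q[0]),np.linalg.norm(q[2]-q[1]),q.mean(0))
q=f([[310.5,224],[355.5,224],[355,257],[311,257]],.096);print("wedge",q.round(4),np.linalg.norm(np.diff(q,axis=0),axis=1),q.mean(0))
# fingers tips
s,p,R=st()
for z in(.04,-.04): print(proj(p+R[:,2]*z,K,T,True), T[:3,3])
t=load("top0")
for n,p in [("rack corners",f([[294.5,65.7],[370.2,66.2]],.018))]: print(proj(p,t[1],t[2]))
```

```text
mid [ 0.4558 -0.2472  0.046 ] 0.0437 0.0105 -98.65
wide [ 0.4932 -0.2533  0.046 ] 0.0556 0.0093 -98.76
narrow [ 0.5308 -0.2597  0.046 ] 0.0312 0.0104 -98.86
[[ 0.428  -0.2824  0.018 ]
 [ 0.4403 -0.2052  0.018 ]
 [ 0.6312 -0.2366  0.018 ]
 [ 0.619  -0.3128  0.018 ]] 0.0781413636341436 0.1934584415291818 [ 0.52961012 -0.25924288  0.018     ]
wedge [[ 0.5797 -0.2874  0.096 ]
 [ 0.5858 -0.2494  0.096 ]
 [ 0.6149 -0.2539  0.096 ]
 [ 0.6089 -0.2918  0.096 ]] [0.03841737 0.02953119 0.038455  ] [ 0.59732815 -0.27062616  0.096     ]
[[408.16571067 289.96562442]] [ 0.5140867  -0.2650187   0.40531872]
[[237.05163928 289.91319165]] [ 0.5140867  -0.2650187   0.40531872]
[[418.254494   295.32069366]
 [387.78668085 291.07048113]]
```

>>> play_rows(
  series=[0,0,0.04,-0.08,0,0.006,0.04,-0.08,0,0.006,0.04,0,0,0.006,0.04,0,0,0,0.04,0],
)

```text
time_s: 2.75
tcp_pos: [0.5696, -0.0749, 0.2474]
eef_rot: [-72.5, 89.9, 17.6]
contact_force: [0.6, -0.2, -0.5]
gripper_width: 0.0878
```

>>> play_rows(
  series=[0,0,0.04,0,0,0,0.04,0,0,0,0.04,0,0,0,0.04,0,0,0,0.02,0],
)

```text
time_s: 3.17
tcp_pos: [0.5703, 0.1073, 0.2474]
eef_rot: [-53.8, 89.9, 36.4]
contact_force: [-0.4, -0.2, -0.6]
gripper_width: 0.0876
```

>>> play_rows(
  series=[0,0,0.01,0,0,0,0,0,0,0,0,0,0,0,0,0,0,0,0,0],
)

```text
time_s: 3.58
tcp_pos: [0.5705, 0.1128, 0.2468]
eef_rot: [-69.5, 90.0, 20.5]
contact_force: [0.2, -0.2, -0.0]
gripper_width: 0.0875
```

```bash
python3 -c "
from h import *
go([.60,.113,.24],90);grab('wrist','w3')"
```

```text
t 3.58 p [0.5705 0.1128 0.2468] down [ 2.e-04  1.e-04 -1.e+00] zang 90.07 F [ 0.18 -0.23 -0.05] w 0.0875 q [  30.4   11.1   -9.7    0.   -69.2 -120.4]
tool delta [ 0.0068 -0.0295  0.0001] spin 0.0013
```

View pics/w3.png

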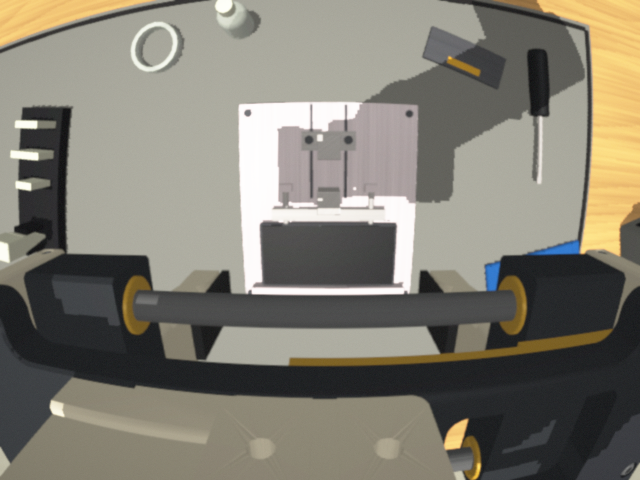

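Run:
```python
from h import *
i,K,T=load("w3")
c=cv2.resize(i[95:235,270:390],None,fx=5,fy=5,interpolation=cv2.INTER_CUBIC)[:600]
c=np.clip(c.astype(float)*1.5,0,255).astype(np.uint8)
cv2.imwrite("pics/w3z.png",c)
```

```text
(no output)
```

View pics/w3z.png

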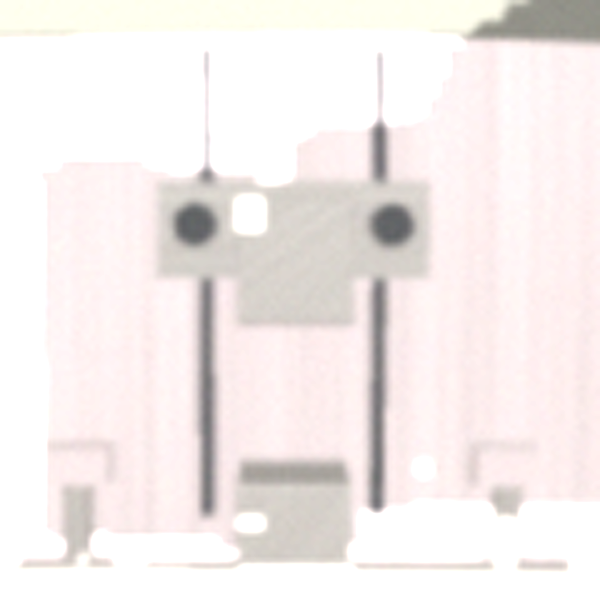

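Run:
```python
from h import *
i,K,T=load("w3")
z=lambda u,v:np.array([u/5+270,v/5+95])
f=lambda uv,h:plane(uv,h,K,T,True)[0]
sL,sR=f(z(237,325),.05),f(z(354,325),.05)
jL,jR=f(z(237,483),.05),f(z(352,483),.05)
print("cam",T[:3,3]);print("stop",sL,sR,"w",np.linalg.norm(sL-sR));print("jaw",jL,jR,np.linalg.norm(jL-jR))
print("jaw foot",f(z(242,461),.01),f(z(347,461),.01))
c=(sL+sR)/2;d=(jL+jR)/2;print("mid",c,d,"gap",np.linalg.norm(d-c))
# plate corners & holes
C=[f(p,.01) for p in ([239,105],[417,105])];print("corner",C,np.linalg.norm(C[0]-C[1]),np.degrees(np.arctan2(*(C[1]-C[0])[[1,0]])))
H=[f(p,.01) for p in ([248,113.5],[409,114])];print("holes",H,np.degrees(np.arctan2(*(H[1]-H[0])[[1,0]])))
# grooves
for (a,b) in (((206,60),(207,510)),((380,60),(376,505))): 
    p,q=f(z(*a),.01),f(z(*b),.01);print(p,q,np.degrees(np.arctan2(*(q-p)[[1,0]])))
# top cam check
t,K2,T2=load("top0");print(proj(np.array([sL,sR,jL,jR]),K2,T2)-[220,195])
```

```text
cam [0.50446594 0.11355535 0.40484269]
stop [0.52021934 0.10709295 0.05      ] [0.52015829 0.12931174 0.05      ] w 0.022218869923235834
jaw [0.55064143 0.10704358 0.05      ] [0.55059782 0.12914613 0.05      ] 0.02210259205412761
jaw foot [0.55109999 0.10738634 0.01      ] [0.55105359 0.12979653 0.01      ]
mid [0.52018882 0.11820234 0.05      ] [0.55061962 0.11809485 0.05      ] gap 0.030430998870626606
corner [array([0.46103508, 0.02281056, 0.01      ]), array([0.46038865, 0.21257497, 0.01      ])] 0.18976551058420096 90.19517601299187
holes [array([0.47076273, 0.03264078, 0.01      ]), array([0.47070166, 0.20378081, 0.01      ])] 90.02044652441681
[0.46551044 0.09988716 0.01      ] [0.56168703 0.0998628  0.01      ] -0.014511717724447174
[0.46537628 0.13632634 0.01      ] [0.56053859 0.13609739 0.01      ] -0.1378435816183026
[[44.64728269 65.52647657]
 [35.89196915 65.7168157 ]
 [44.65587071 53.72809735]
 [35.98348367 53.91150231]]
```

>>> play_rows(
  series=[0,0.005,-0.04,0,0,0.005,-0.04,0,0,0.005,-0.04,0,0,0.005,-0.04,0,0,0.005,-0.04,0],
  jaw=80,
)

```text
time_s: 4.05
tcp_pos: [0.5452, -0.0884, 0.2469]
eef_rot: [-89.5, 90.0, 0.6]
contact_force: [1.2, -0.2, -0.0]
gripper_width: 0.0702
```

>>> play_rows(
  series=[0.01,0.005,-0.04,0,0.02,0.005,-0.04,0,0.03,0.005,-0.04,0,0.03,0,-0.04,0.08,0.02,0,-0.012,0.08],
)

```text
time_s: 4.47
tcp_pos: [0.5302, -0.2457, 0.1466]
eef_rot: [116.9, 90.0, -162.5]
contact_force: [0.4, 0.5, 0.1]
gripper_width: 0.0701
```

>>> play_rows(
  series=[0,0,0,0,0,0,0,0,0,0,0,0,0,0,0,0,0,0,0,0],
)

```text
time_s: 4.88
tcp_pos: [0.5326, -0.2409, 0.1496]
eef_rot: [-89.8, 89.9, -8.6]
contact_force: [0.8, 0.8, 0.4]
gripper_width: 0.0698
```

```bash
python3 -c "
from h import *
go([.5308,-.2597,.0225],80.8);grab('wrist','w4')"
```

```text
t 4.88 p [ 0.5326 -0.2409  0.1496] down [ 2.5e-03 -4.0e-04 -1.0e+00] zang 81.11 F [0.79 0.76 0.35] w 0.0698 q [ -5.2  15.5 -17.2   0.  -57.1 -93.7]
tool delta [ 0.1271 -0.0008 -0.0189] spin 0.0054
```

View pics/w4.png

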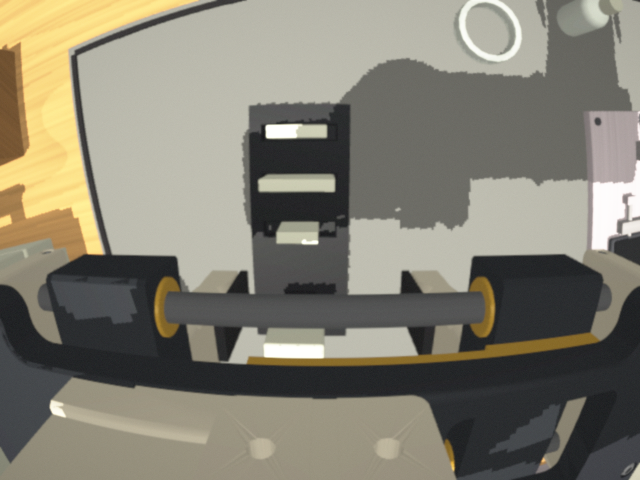

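>>> play_rows(
  series=[0.01,0,-0.01,0.005,0.02,0,-0.009,0,0.03,0,0,0,0.03,0,0,0,0,0,0,0],
)

```text
time_s: 5.35
tcp_pos: [0.5249, -0.2593, 0.0528]
eef_rot: [82.5, 89.5, 163.2]
contact_force: [-0.8, 0.6, -0.6]
gripper_width: 0.07
```

```bash
python3 -c "
from h import *
go([.5308,-.2597,.022],80.8);grab('wrist','w5')
i,K,T=load('w5');print(proj([[.5308,-.2597,.046]],K,T,True))
"
```

```text
t 5.35 p [ 0.5249 -0.2593  0.0528] down [-0.008   0.0024 -1.    ] zang 80.65 F [-0.83  0.61 -0.6 ] w 0.07 q [ -7.2  22.1 -22.4  -0.1 -45.9 -92. ]
tool delta [ 0.0307 -0.0061  0.0006] spin -0.0026
[[323.78898497 296.74196285]]
```

View pics/w5.png

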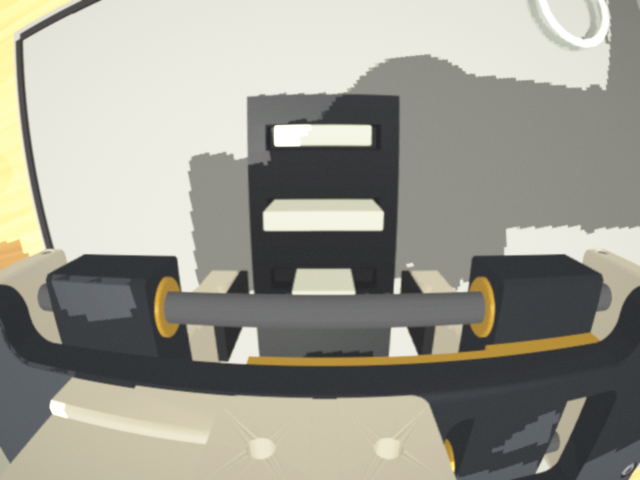

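>>> play_rows(
  series=[0,0,0,0,0,0,0,0,0,0,0,0,0,0,0,0,0,0,0,0],
)

```text
time_s: 5.82
tcp_pos: [0.5294, -0.2603, 0.0594]
eef_rot: [-89.3, 89.9, -8.6]
contact_force: [0.0, -0.4, 0.1]
gripper_width: 0.0701
```

```bash
python3 -c "
from h import *
go([.5308,-.2597,.022],80.8)
"
```

```text
t 5.82 p [ 0.5294 -0.2603  0.0594] down [ 2.1e-03 -3.0e-04 -1.0e+00] zang 80.72 F [ 0.03 -0.37  0.09] w 0.0701 q [ -7.2  21.7 -22.1   0.  -46.1 -92.1]
tool delta [ 0.0374 -0.0012  0.0008] spin -0.0014
```

>>> play_rows(
  series=[0.013,-0.001,0.001,0,0.013,0,0,0,0.011,0,0,0,0,0,0,0,0,0,0,0],
)

```text
time_s: 6.23
tcp_pos: [0.5301, -0.2594, 0.0214]
eef_rot: [-107.0, 90.0, -26.3]
contact_force: [-0.6, -0.1, 1.0]
gripper_width: 0.07
```

>>> play_rows(
  series=[0,0,0,0,0,0,0,0,0,0,0,0,0,0,0,0,0,0,0,0],
  jaw=20,
  squeeze=15,
)

```text
time_s: 6.65
tcp_pos: [0.53, -0.2595, 0.0213]
eef_rot: [-100.4, 90.0, -19.7]
contact_force: [-0.1, 0.3, 2.3]
gripper_width: 0.0422
```

```bash
python3 -c "
from h import *
go([.5308,-.2597,.022],80.8);grab('wrist','w6')
"
```

```text
t 6.65 p [ 0.53   -0.2595  0.0213] down [ 4.e-04 -1.e-04 -1.e+00] zang 80.71 F [-0.11  0.33  2.26] w 0.0422 q [ -7.1  24.6 -23.8   0.  -41.6 -92.2]
tool delta [-0.0007 -0.0008 -0.0001] spin -0.0015
```

View pics/w6.png

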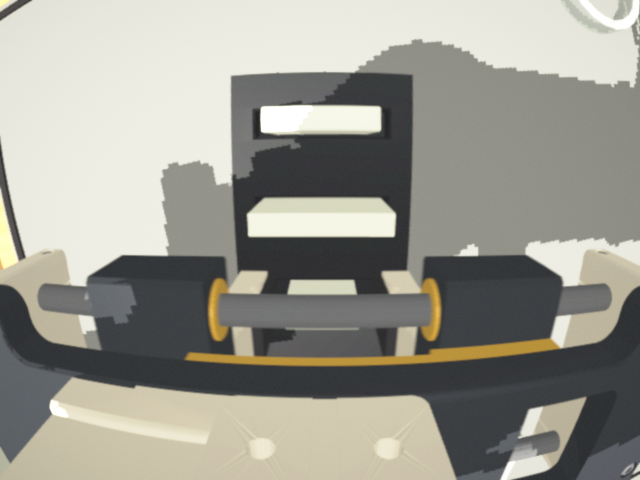

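>>> play_rows(
  series=[0,0,0,0,0,0,0,0,0,0,0,0,0,0,0,0,0,0,0,0],
)

```text
time_s: 7.12
tcp_pos: [0.53, -0.2594, 0.0213]
eef_rot: [-103.0, 90.0, -22.3]
contact_force: [-0.5, -0.9, 4.5]
gripper_width: 0.0299
```

>>> play_rows(
  series=[-0.01,0,0,0,-0.015,0,0,0,-0.02,0,0,0,-0.02,0,0,0,-0.02,0,0,0],
)

```text
time_s: 7.53
tcp_pos: [0.5291, -0.2592, 0.1071]
eef_rot: [79.9, 89.9, 160.6]
contact_force: [0.9, 0.4, 0.2]
gripper_width: 0.0297
```

```bash
python3 -c "
from h import *
go([.5308,-.2597,.12],80.8);grab('wrist','w7');grab('side','s7')
s=load('s7')[0];cv2.imwrite('pics/s7z.png',cv2.resize(s[140:260,320:450],None,fx=5,fy=5,interpolation=cv2.INTER_CUBIC))
"
```

```text
t 7.53 p [ 0.5291 -0.2592  0.1071] down [-1.3e-03  5.0e-04 -1.0e+00] zang 80.69 F [0.92 0.43 0.17] w 0.0297 q [ -7.1  18.5 -19.2  -0.  -52.3 -92.2]
tool delta [-0.0129 -0.0017 -0.0002] spin -0.0018
```

View pics/w7.png

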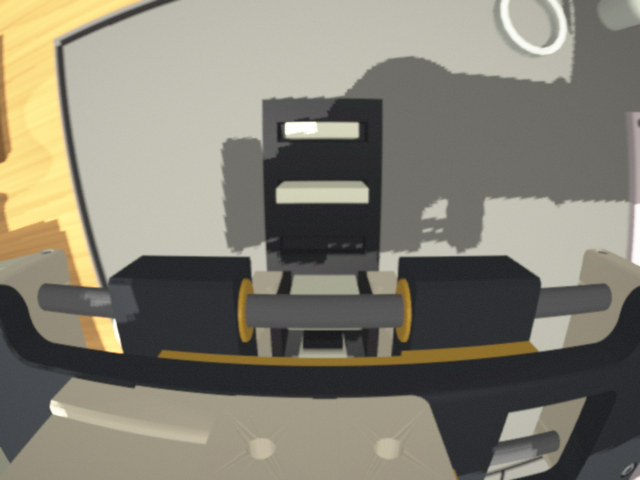

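View pics/s7z.png

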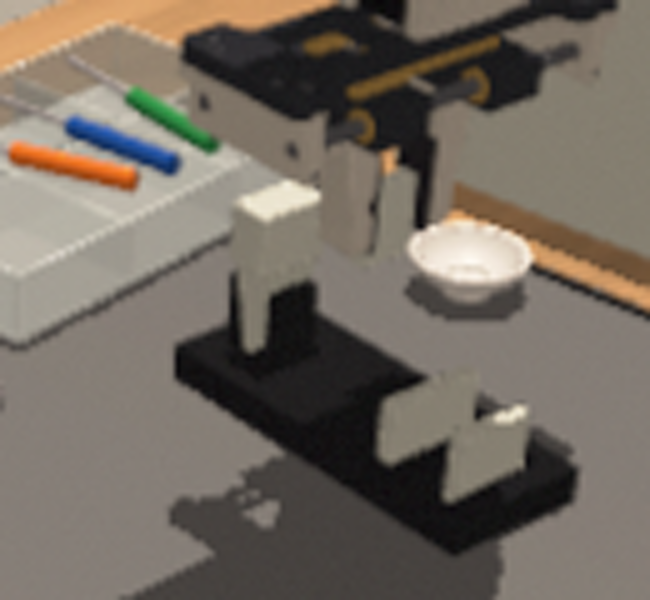

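>>> play_rows(
  series=[-0.005,0,0.01,-0.081,0,0,0.03,-0.081,0,0,0.04,0,0,0,0.04,0,0,0,0.04,0],
)

```text
time_s: 8.05
tcp_pos: [0.533, -0.0983, 0.1109]
eef_rot: [82.8, 89.9, 172.7]
contact_force: [0.7, -0.2, 0.5]
gripper_width: 0.0299
```

>>> play_rows(
  series=[0,0,0.04,0,0,0,0.04,0,0,0,0.04,0,0,0,0.04,0,0,0,0.03,0],
)

```text
time_s: 8.47
tcp_pos: [0.5332, 0.093, 0.1111]
eef_rot: [76.9, 90.0, 166.9]
contact_force: [1.0, -0.9, -0.2]
gripper_width: 0.0299
```

>>> play_rows(
  series=[0,0,0.02,0,0,0,0,0,0,0,0,0,0,0,0,0,0,0,0,0],
)

```text
time_s: 8.88
tcp_pos: [0.5336, 0.1095, 0.1109]
eef_rot: [113.0, 89.9, -157.0]
contact_force: [0.4, -0.2, -0.3]
gripper_width: 0.0296
```

```bash
python3 -c "
from h import *
go([.5415,.1181,.0253],90);grab('wrist','w8')
"
```

```text
t 8.88 p [0.5336 0.1095 0.1109] down [-8.e-04 -3.e-04 -1.e+00] zang 89.94 F [ 0.44 -0.17 -0.3 ] w 0.0296 q [  32.2   14.5  -24.6   -0.   -51.  -122.3]
tool delta [ 0.0856 -0.008   0.0086] spin -0.0011
```

View pics/w8.png

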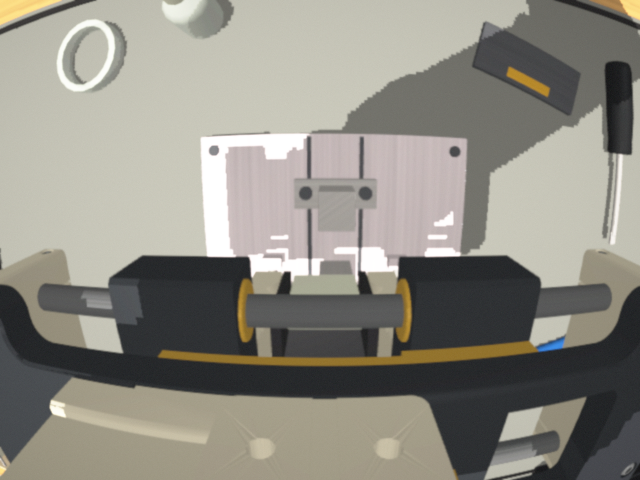

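Run:
```python
from h import *
i,K,T=load("w8")
cv2.imwrite("pics/w8z.png",np.clip(1.4*cv2.resize(i[170:250,280:390].astype(np.float32),None,fx=7,fy=7,interpolation=cv2.INTER_CUBIC),0,255).astype(np.uint8))
```

View pics/w8z.png

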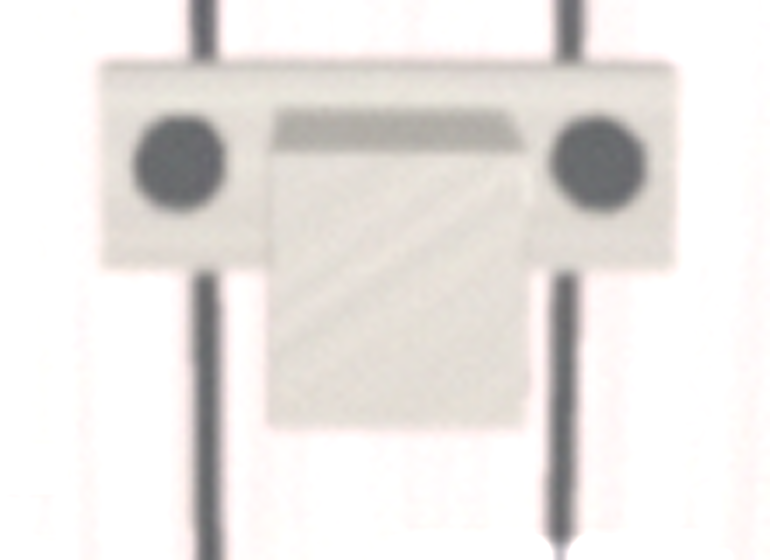

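Run:
```python
from h import *
i,K,T=load("w8")
q=plane(np.array([[269,428],[523,427],[524,152],[274,152]])/7+[280,170],.05,K,T,True);print(q.round(4),np.linalg.norm(np.diff(q,axis=0),axis=1))
# held spacer top z: foot 15.3 below tcp -> top .111+.0247
q=plane([[293,277],[357,277],[354,293]],.1356,K,T,True);print(q.round(4))
```

```text
[[0.5201 0.1068 0.05  ]
 [0.5201 0.1289 0.05  ]
 [0.496  0.1286 0.05  ]
 [0.4961 0.1074 0.05  ]] [0.02203403 0.02401964 0.0212198 ]
[[0.5177 0.0984 0.1356]
 [0.5178 0.1229 0.1356]
 [0.5244 0.122  0.1356]]
```

Run:
```python
from h import *
i,K,T=load("w8")
for z in (.0956,.105,.1109):
  q=plane([[293,277],[357,277]],z,K,T,True);print(z,q.round(4),q[1,1]-q[0,1])
cv2.imwrite("pics/w8y.png",np.clip(1.4*cv2.resize(i[260:340,270:380].astype(np.float32),None,fx=7,fy=7,interpolation=cv2.INTER_CUBIC),0,255).astype(np.uint8))
```

```text
0.0956 [[0.5327 0.0948 0.0956]
 [0.5327 0.1267 0.0956]] 0.03191936045342225
0.105 [[0.5292 0.0956 0.105 ]
 [0.5292 0.1258 0.105 ]] 0.030189968865164243
0.1109 [[0.527  0.0961 0.1109]
 [0.527  0.1252 0.1109]] 0.029104499676789547
```

View pics/w8y.png

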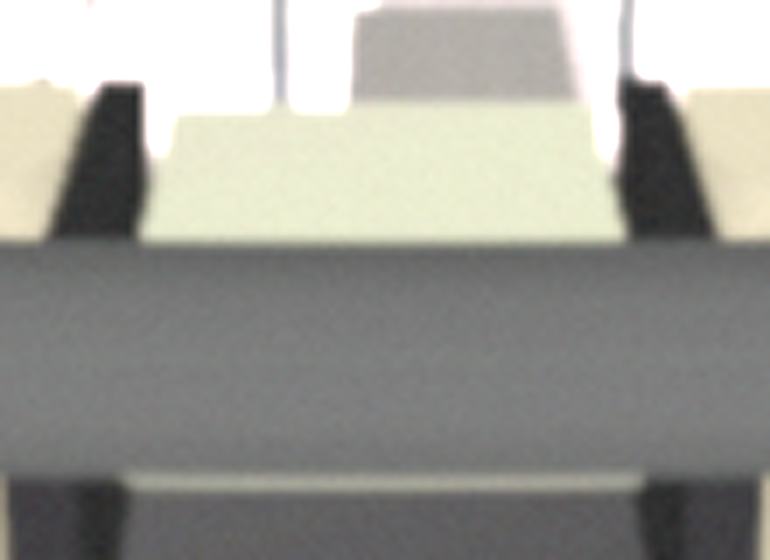

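Run:
```python
from h import *
i,K,T=load("w8")
print(plane([[295.4,274.8],[354,274.8]],.0956,K,T,True).round(4),plane([[288.5,330],[362,330]],.1356,K,T,True).round(4))
```

```text
[[0.5315 0.096  0.0956]
 [0.5316 0.1251 0.0956]] [[0.5409 0.0958 0.1356]
 [0.541  0.1257 0.1356]]
```

>>> play_rows(
  series=[0,-0.008,0.0086,0,0.02,0,0,0,0.02,0,0,0,0.015,0,0,0,0,0,0,0],
)

```text
time_s: 9.35
tcp_pos: [0.5406, 0.1177, 0.0533]
eef_rot: [115.6, 89.7, -154.5]
contact_force: [-0.5, -0.7, -0.5]
gripper_width: 0.0294
```

>>> play_rows(
  series=[0,0,0,0,0,0,0,0,0.01,0,0,0,0,0,0,0,0,0,0,0],
)

```text
time_s: 9.77
tcp_pos: [0.5418, 0.1189, 0.0461]
eef_rot: [107.9, 90.0, -162.1]
contact_force: [0.1, 0.1, -0.9]
gripper_width: 0.0298
```

```bash
python3 -c "
from h import *
go([.5415,.1181,.0253],90);grab('wrist','w9');grab('side','s9')
s=load('s9')[0];cv2.imwrite('pics/s9z.png',cv2.resize(s[220:320,210:340],None,fx=6,fy=6,interpolation=cv2.INTER_CUBIC))
"
```

```text
t 9.77 p [0.5418 0.1189 0.0461] down [-3.e-04 -1.e-04 -1.e+00] zang 89.98 F [ 0.11  0.09 -0.93] w 0.0298 q [  32.6   20.   -27.2   -0.   -42.8 -122.6]
tool delta [ 0.0208  0.0003 -0.0008] spin -0.0004
```

View pics/w9.png

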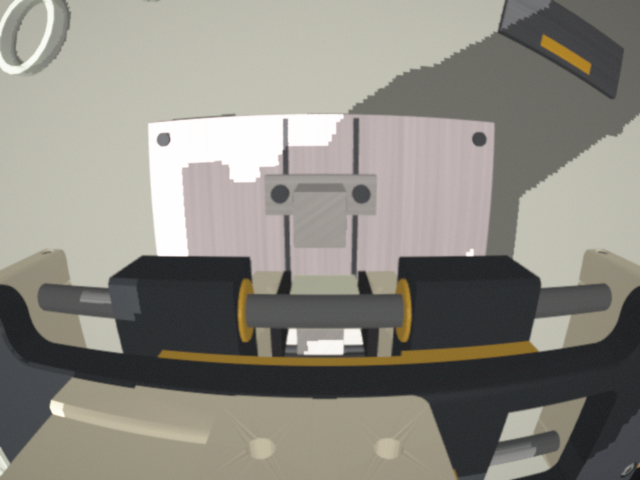

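View pics/s9z.png

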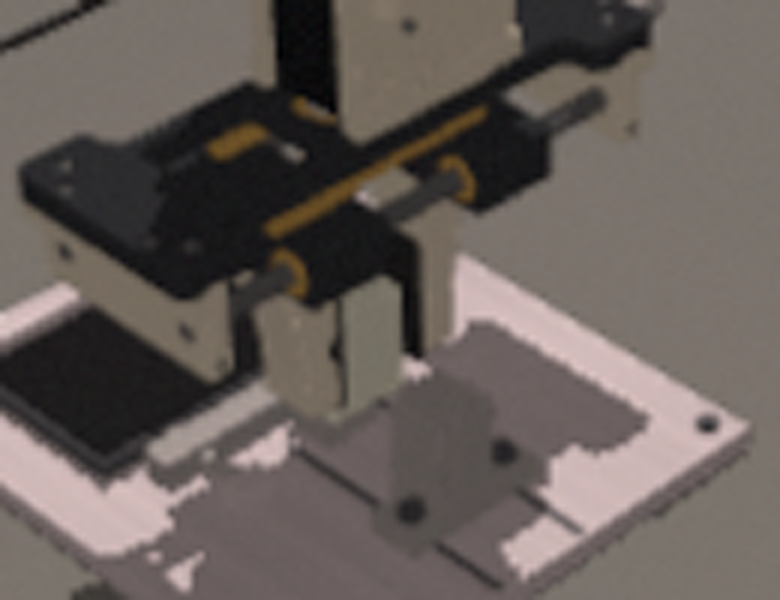

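>>> play_rows(
  series=[0.008,0,0,0,0.006,0,0,0,0.004,0,0,0,0.001,0,0,0,0,0,0,0],
)

```text
time_s: 10.28
tcp_pos: [0.5416, 0.1188, 0.0265]
eef_rot: [122.1, 89.9, -147.9]
contact_force: [-0.6, 0.1, -0.3]
gripper_width: 0.0299
```

>>> play_rows(
  series=[0.001,0,0,0,0.0005,0,0,0,0,0,0,0,0,0,0,0,0,0,0,0],
)

```text
time_s: 10.7
tcp_pos: [0.5421, 0.119, 0.0258]
eef_rot: [-62.4, 90.0, 27.6]
contact_force: [-0.0, 0.3, -0.6]
gripper_width: 0.0297
```

```bash
python3 -c "
from h import *
go([.5415,.1181,.0253],90)
"
```

```text
t 10.7 p [0.5421 0.119  0.0258] down [ 3.e-04  1.e-04 -1.e+00] zang 89.99 F [-0.02  0.26 -0.61] w 0.0297 q [  32.6   21.6  -28.2    0.   -40.2 -122.6]
tool delta [ 0.0005  0.0006 -0.0009] spin -0.0002
```

>>> play_rows(
  series=[0,-0.0007,0,0,0,-0.0007,0,0,0,-0.0006,0,0,0,0,0,0,0,0,0,0],
)

```text
time_s: 11.12
tcp_pos: [0.544, 0.119, 0.0257]
eef_rot: [-48.9, 90.0, 41.1]
contact_force: [-1.5, -0.2, -1.3]
gripper_width: 0.0298
```

```bash
python3 -c "
from h import *
go([.5415,.1181,.0253],90)
"
```

```text
t 11.12 p [0.544  0.119  0.0257] down [ 1.e-04  1.e-04 -1.e+00] zang 89.99 F [-1.55 -0.19 -1.35] w 0.0298 q [  32.5   21.8  -28.    -0.   -40.3 -122.5]
tool delta [ 0.0004  0.0025 -0.0009] spin -0.0002
```

>>> play_rows(
  series=[0,-0.0005,0,0,0,-0.0005,0,0,0,0,0,0,0,0,0,0,0,0,0,0],
)

```text
time_s: 11.53
tcp_pos: [0.5448, 0.1189, 0.0256]
eef_rot: [112.2, 90.0, -157.8]
contact_force: [-0.1, -0.5, -0.3]
gripper_width: 0.0299
```

```bash
python3 -c "
from h import *
go([.5415,.1181,.0253],90);grab('wrist','w10')
i=load('w10')[0]
cv2.imwrite('pics/w10z.png',np.clip(1.4*cv2.resize(i[230:360,260:390].astype(np.float32),None,fx=4.5,fy=4.5,interpolation=cv2.INTER_CUBIC),0,255).astype(np.uint8))
"
```

```text
t 11.53 p [0.5448 0.1189 0.0256] down [-3.e-04 -1.e-04 -1.e+00] zang 89.98 F [-0.12 -0.48 -0.32] w 0.0299 q [  32.4   21.8  -27.9   -0.   -40.3 -122.4]
tool delta [ 0.0003  0.0033 -0.0008] spin -0.0003
```

View pics/w10z.png

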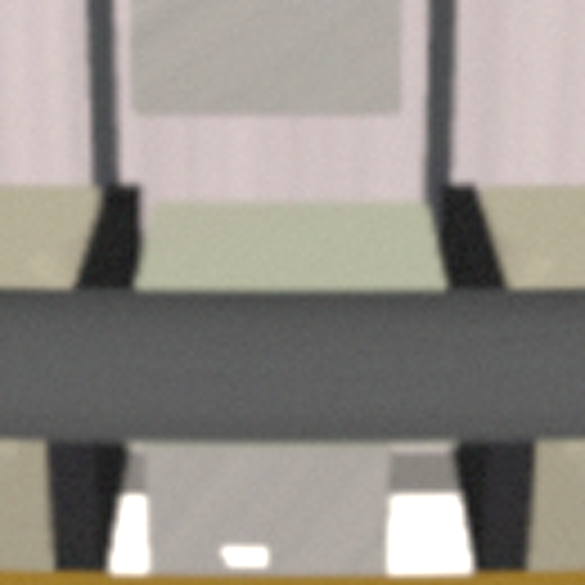

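>>> play_rows(
  series=[0,-0.0005,0,0,0,-0.0005,0,0,0,0,0,0,0,0,0,0,0,0,0,0],
)

```text
time_s: 12.0
tcp_pos: [0.5458, 0.1189, 0.0256]
eef_rot: [113.5, 90.0, -156.6]
contact_force: [-2.7, 0.2, -0.0]
gripper_width: 0.0299
```

```bash
python3 -c "
from h import *
import time
for _ in range(1): go([.5415,.1181,.0253],90)
"
```

```text
t 12.0 p [0.5458 0.1189 0.0256] down [-4.e-04 -2.e-04 -1.e+00] zang 89.98 F [-2.69  0.16 -0.03] w 0.0299 q [  32.4   21.9  -27.7   -0.   -40.4 -122.4]
tool delta [ 0.0003  0.0043 -0.0008] spin -0.0003
```

>>> play_rows(
  series=[0.0005,0.0003,0,0,0.0005,0,0,0,0,0,0,0,0,0,0,0,0,0,0,0],
)

```text
time_s: 12.42
tcp_pos: [0.5458, 0.1189, 0.0253]
eef_rot: [-103.1, 90.0, -13.0]
contact_force: [-4.8, -1.1, 7.4]
gripper_width: 0.0297
```

```bash
python3 -c "
from h import *
go([.5415,.1181,.0253],90)
"
```

```text
t 12.42 p [0.5458 0.1189 0.0253] down [ 3.e-04 -1.e-04 -1.e+00] zang 90.0 F [-4.84 -1.13  7.39] w 0.0297 q [  32.4   21.9  -27.8    0.   -40.3 -122.4]
tool delta [-0.      0.0043 -0.0008] spin 0.0001
```

>>> play_rows(
  series=[0,0,0,0,0,0,0,0,0,0,0,0,0,0,0,0,0,0,0,0],
  jaw=70,
)

```text
time_s: 12.83
tcp_pos: [0.5458, 0.119, 0.0246]
eef_rot: [-75.0, 90.0, 15.0]
contact_force: [-0.2, 0.3, -0.1]
gripper_width: 0.0573
```

>>> play_rows(
  series=[-0.01,0,0,0,-0.015,0,0,0,-0.02,0,0,0,-0.03,0,0,0,-0.03,0,0,0],
)

```text
time_s: 13.25
tcp_pos: [0.5452, 0.1186, 0.131]
eef_rot: [124.9, 89.9, -145.2]
contact_force: [0.4, 0.0, 1.1]
gripper_width: 0.0611
```

>>> play_rows(
  series=[-0.01,-0.02,0,0,0,-0.02,0,0,0,-0.01,0,0,0,0,0,0,0,0,0,0],
)

```text
time_s: 13.67
tcp_pos: [0.5952, 0.1186, 0.1391]
eef_rot: [107.8, 89.9, -162.3]
contact_force: [0.7, -0.1, -1.3]
gripper_width: 0.0614
```

```bash
python3 -c "
from h import *
go([.5415,.1181,.0253],90);grab('wrist','w11')
i=load('w11')[0]
cv2.imwrite('pics/w11z.png',np.clip(1.4*cv2.resize(i[130:280,260:390].astype(np.float32),None,fx=4,fy=4,interpolation=cv2.INTER_CUBIC),0,255).astype(np.uint8))
"
```

```text
t 13.67 p [0.5952 0.1186 0.1391] down [-1.5e-03 -5.0e-04 -1.0e+00] zang 89.94 F [ 0.65 -0.11 -1.33] w 0.0614 q [  29.7   18.2  -14.9   -0.   -57.  -119.7]
tool delta [ 0.1138  0.0535 -0.0005] spin -0.0011
```

View pics/w11z.png

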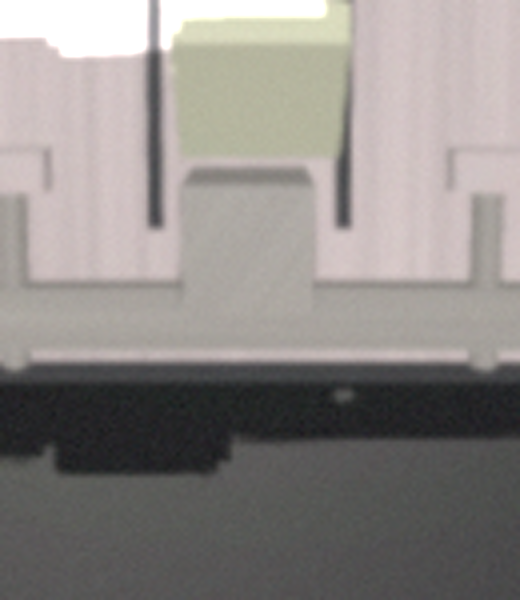

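```bash
python3 -c "
from h import *
grab('side','s11')
s=load('s11')[0];cv2.imwrite('pics/s11z.png',cv2.resize(s[220:340,190:340],None,fx=5,fy=5,interpolation=cv2.INTER_CUBIC))
"
```

```text
(no output)
```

View pics/w11.png

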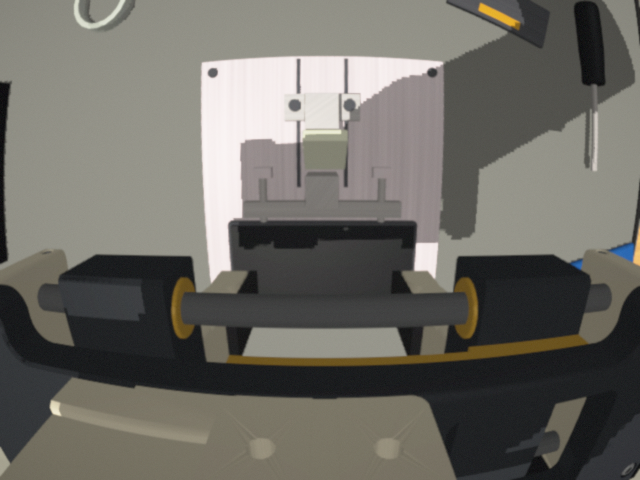

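View pics/s11z.png

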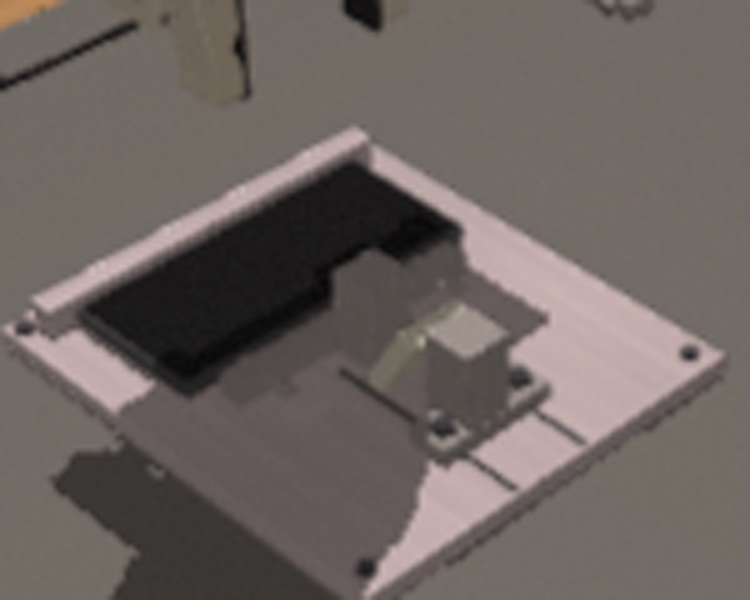

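Run:
```python
from h import *
i,K,T=load("w11");print(T[:3,3])
z=lambda u,v:[u/4+260,v/4+130]
f=lambda u,v,h:plane([z(u,v)],h,K,T,True)[0].round(4)
print("jaw",f(183,182,.05),f(312,182,.05),"jawfoot",f(192,168,.01))
for h in(.012,.015): print("foot",f(180,156,h),f(337,156,h))
for h in(.04,.045,.05):print("+x top edge",f(176,43,h),f(349,43,h),"-x top",f(180,18,h-.004))
```

```text
[0.52940431 0.11958907 0.29725393]
jaw [0.5503 0.1071 0.05  ] [0.5503 0.1286 0.05  ] jawfoot [0.5509 0.1069 0.01  ]
foot [0.5485 0.1047 0.012 ] [0.5485 0.1347 0.012 ]
foot [0.5483 0.1048 0.015 ] [0.5483 0.1346 0.015 ]
+x top edge [0.527  0.1056 0.04  ] [0.527  0.1352 0.04  ] -x top [0.5225 0.1061 0.036 ]
+x top edge [0.527  0.1059 0.045 ] [0.527  0.1349 0.045 ] -x top [0.5227 0.1064 0.041 ]
+x top edge [0.5271 0.1061 0.05  ] [0.5271 0.1346 0.05  ] -x top [0.5228 0.1066 0.046 ]
```

>>> play_rows(
  series=[0,0.03,-0.0014,0,0.02,0.03,0,0,0.03,0.006,0,0,0.02,0,0,0,0.01,0,0,0],
  jaw=60,
  squeeze=3,
)

```text
time_s: 14.18
tcp_pos: [0.5271, 0.1169, 0.0577]
eef_rot: [114.6, 89.8, -155.4]
contact_force: [-0.3, -0.4, -0.4]
gripper_width: 0.0526
```

>>> play_rows(
  series=[0,0,0,0,0,0,0,0,0,0,0,0,0,0,0,0,0,0,0,0],
)

```text
time_s: 14.6
tcp_pos: [0.5304, 0.1179, 0.0606]
eef_rot: [-60.5, 89.9, 29.4]
contact_force: [-0.1, -0.5, -0.4]
gripper_width: 0.0525
```

```bash
python3 -c "
from h import *
go([.529,.1172,.028],90)
"
```

```text
t 14.6 p [0.5304 0.1179 0.0606] down [ 1.5e-03  8.0e-04 -1.0e+00] zang 89.98 F [-0.06 -0.5  -0.43] w 0.0525 q [  33.2   17.9  -28.     0.   -44.  -123.2]
tool delta [ 0.0326  0.0015 -0.0007] spin -0.0003
```

>>> play_rows(
  series=[0.012,0.001,-0.0007,0,0.012,0,0,0,0.008,0,0,0,0,0,0,0,0,0,0,0],
)

```text
time_s: 15.02
tcp_pos: [0.5287, 0.1168, 0.0277]
eef_rot: [133.1, 90.0, -136.9]
contact_force: [-0.1, -0.2, -0.4]
gripper_width: 0.0525
```

>>> play_rows(
  series=[0,0,0,0,0,0,0,0,0,0,0,0,0,0,0,0,0,0,0,0],
  jaw=25,
)

```text
time_s: 15.43
tcp_pos: [0.5289, 0.117, 0.028]
eef_rot: [-60.9, 90.0, 29.1]
contact_force: [0.2, 0.4, 1.3]
gripper_width: 0.03
```

>>> play_rows(
  series=[0,0,0,0,0,0,0,0,0,0,0,0,0,0,0,0,0,0,0,0],
)

```text
time_s: 15.85
tcp_pos: [0.5289, 0.1171, 0.0279]
eef_rot: [-63.3, 90.0, 26.7]
contact_force: [0.4, 2.1, 4.0]
gripper_width: 0.0303
```

```bash
python3 -c "
from h import *
go([.529,.1172,.028],90);grab('wrist','w12');
grab('side','s12')
s=load('s12')[0];cv2.imwrite('pics/s12z.png',cv2.resize(s[220:320,210:340],None,fx=6,fy=6,interpolation=cv2.INTER_CUBIC))
i=load('w12')[0]
cv2.imwrite('pics/w12z.png',np.clip(1.4*cv2.resize(i[230:360,260:390].astype(np.float32),None,fx=4.5,fy=4.5,interpolation=cv2.INTER_CUBIC),0,255).astype(np.uint8))
"
```

```text
t 15.85 p [0.5289 0.1171 0.0279] down [ 5.e-04  2.e-04 -1.e+00] zang 90.0 F [0.42 2.06 4.03] w 0.0303 q [  33.2   20.4  -29.8    0.   -39.7 -123.2]
tool delta [-0.0001 -0.0001  0.0001] spin -0.0
```

View pics/w12z.png

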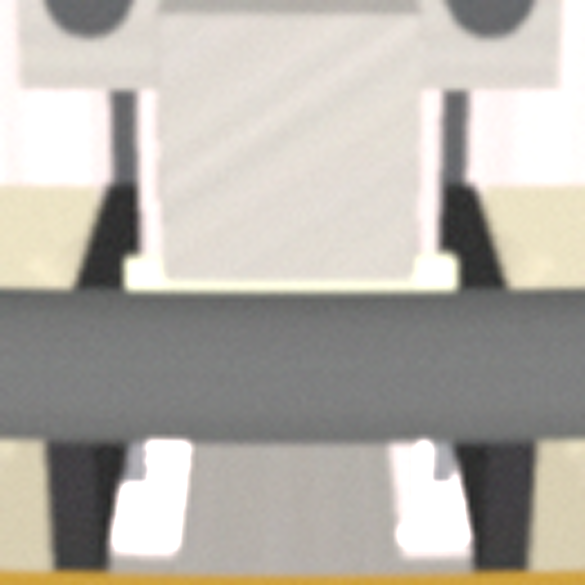

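View pics/s12z.png

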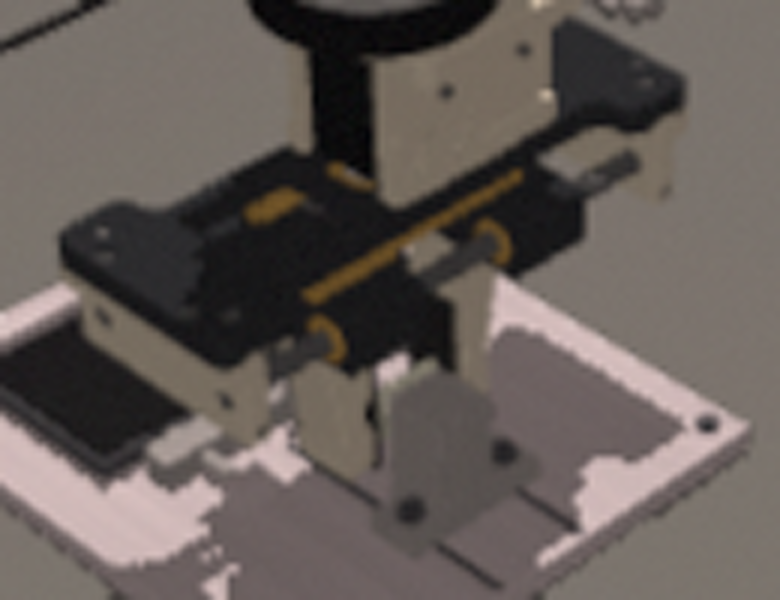

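>>> play_rows(
  series=[-0.002,-0.0005,0,0,-0.002,-0.001,0,0,-0.001,-0.001,0,0,0,-0.001,0,0,0,0,0,0],
)

```text
time_s: 16.37
tcp_pos: [0.5318, 0.1166, 0.0325]
eef_rot: [110.4, 89.9, -159.7]
contact_force: [-2.1, 0.3, 0.9]
gripper_width: 0.0298
```

```bash
python3 -c "
from h import *
go([.529,.1172,.028],90);grab('wrist','w13');
i=load('w13')[0]
cv2.imwrite('pics/w13z.png',np.clip(1.4*cv2.resize(i[230:360,260:390].astype(np.float32),None,fx=4.5,fy=4.5,interpolation=cv2.INTER_CUBIC),0,255).astype(np.uint8))
"
```

```text
t 16.37 p [0.5318 0.1166 0.0325] down [-9.e-04 -3.e-04 -1.e+00] zang 89.97 F [-2.06  0.28  0.94] w 0.0298 q [  33.    20.3  -29.2   -0.   -40.6 -123. ]
tool delta [0.0045 0.0028 0.0006] spin -0.0005
```

View pics/w13z.png

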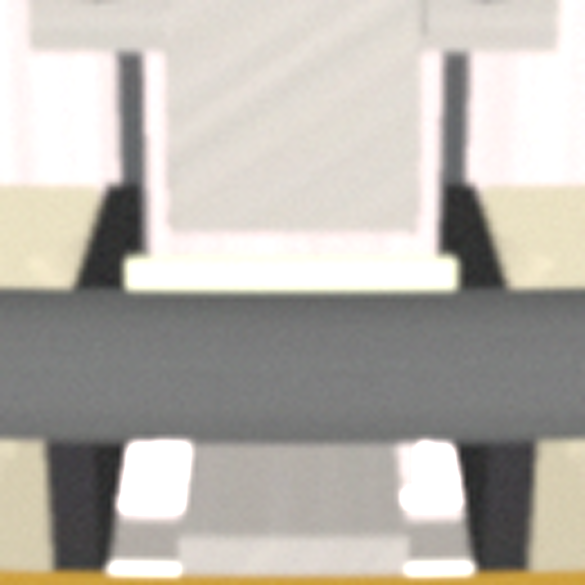

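>>> play_rows(
  series=[0,-0.001,0,0,0,-0.001,0,0,0,-0.001,0,0,0,-0.001,0,0,0,0,0,0],
)

```text
time_s: 16.83
tcp_pos: [0.5363, 0.1168, 0.0326]
eef_rot: [149.5, 90.0, -120.5]
contact_force: [-2.0, -1.1, 0.9]
gripper_width: 0.0299
```

```bash
cat > lk.py <<'E'
from h import *
import sys
n=sys.argv[1];go([.529,.1172,.028],90);grab('wrist',n)
i=load(n)[0]
cv2.imwrite(f'pics/{n}z.png',np.clip(1.4*cv2.resize(i[230:360,260:390].astype(np.float32),None,fx=4.5,fy=4.5,interpolation=cv2.INTER_CUBIC),0,255).astype(np.uint8))
E
python3 lk.py w14
```

```text
t 16.83 p [0.5363 0.1168 0.0326] down [-1.e-04 -2.e-04 -1.e+00] zang 89.99 F [-2.   -1.08  0.89] w 0.0299 q [  32.7   20.6  -28.7    0.   -40.7 -122.8]
tool delta [0.0046 0.0073 0.0004] spin -0.0002
```

View pics/w14z.png

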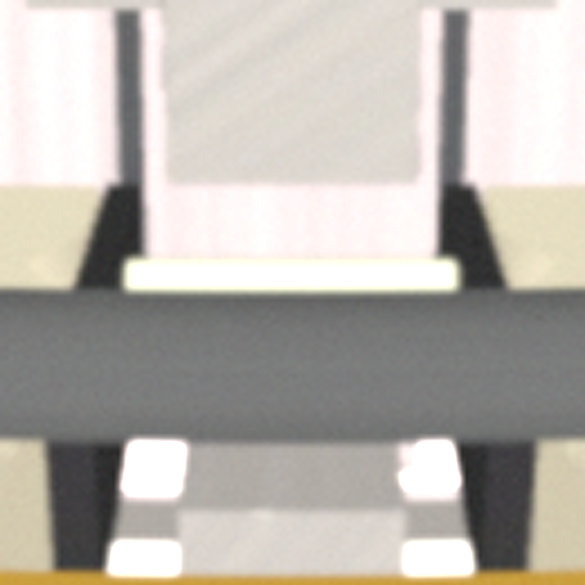

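>>> play_rows(
  series=[0,-0.001,0,0,0,-0.001,0,0,0,-0.001,0,0,0,-0.001,0,0,0,0,0,0],
)

```text
time_s: 17.3
tcp_pos: [0.5406, 0.117, 0.0327]
eef_rot: [-69.6, 90.0, 20.4]
contact_force: [-1.7, -0.7, 0.4]
gripper_width: 0.0299
```

```bash
python3 lk.py w15
```

```text
t 17.3 p [0.5406 0.117  0.0327] down [ 4.e-04  1.e-04 -1.e+00] zang 89.99 F [-1.74 -0.67  0.38] w 0.0299 q [  32.5   20.9  -28.1    0.   -40.9 -122.5]
tool delta [0.0047 0.0116 0.0002] spin -0.0001
```

View pics/w15z.png

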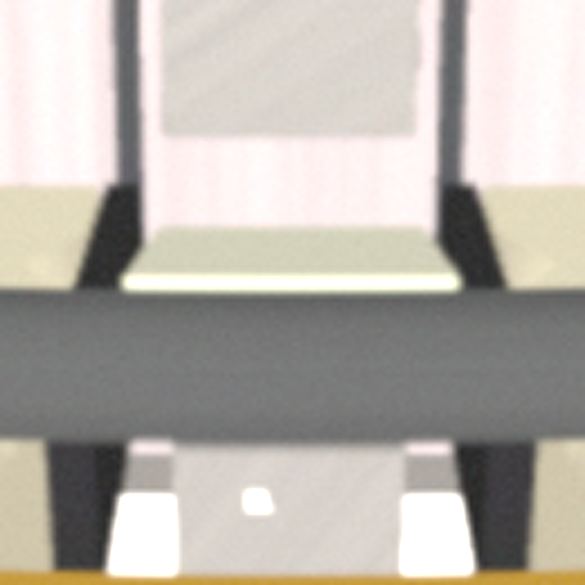

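>>> play_rows(
  series=[0,-0.001,0,0,0,-0.001,0,0,0,-0.001,0,0,0,0,0,0,0,0,0,0],
)

```text
time_s: 17.77
tcp_pos: [0.5434, 0.1169, 0.0327]
eef_rot: [-71.8, 90.0, 18.2]
contact_force: [-0.9, -0.8, 0.5]
gripper_width: 0.0299
```

```bash
python3 lk.py w16
```

```text
t 17.77 p [0.5434 0.1169 0.0327] down [ 3.e-04  1.e-04 -1.e+00] zang 89.99 F [-0.9  -0.77  0.48] w 0.0299 q [  32.3   21.1  -27.8    0.   -41.1 -122.3]
tool delta [0.0047 0.0144 0.0003] spin -0.0002
```

View pics/w16z.png

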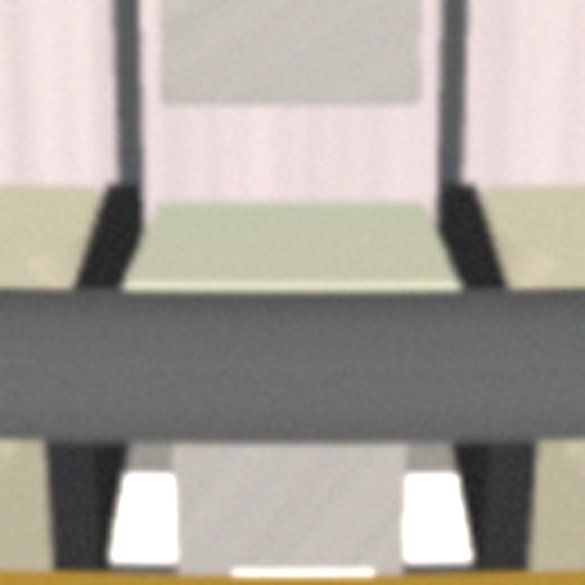

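>>> play_rows(
  series=[0,-0.001,0,0,0,-0.001,0,0,0,-0.001,0,0,0,0,0,0,0,0,0,0],
)

```text
time_s: 18.23
tcp_pos: [0.5463, 0.1169, 0.0326]
eef_rot: [-77.2, 90.0, 12.8]
contact_force: [-0.8, 0.1, -0.7]
gripper_width: 0.0298
```

```bash
python3 lk.py w17
```

```text
t 18.23 p [0.5463 0.1169 0.0326] down [ 2.e-04  0.e+00 -1.e+00] zang 89.99 F [-0.76  0.08 -0.7 ] w 0.0298 q [  32.2   21.3  -27.4    0.   -41.3 -122.2]
tool delta [0.0046 0.0173 0.0003] spin -0.0002
```

View pics/w17z.png

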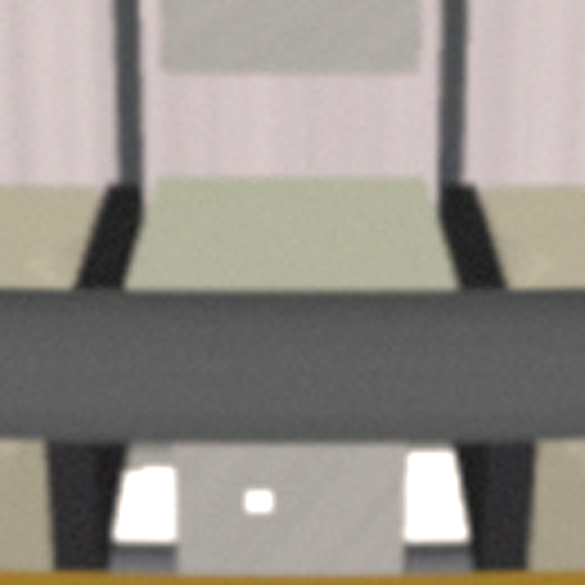

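```bash
cat > ft.py <<'E'
from h import *
import sys
def ft(n,xl,xr,y):
    i,K,T=load(n)
    for z in (.006,.010,.014,.018):
        q=plane([[xl/4.5+260,y/4.5+230],[xr/4.5+260,y/4.5+230]],z,K,T,True);print(n,z,q[0].round(4),round(q[1,1]-q[0,1],4))
ft('w10',154,430,203)
ft('w16',160,424,203)
ft('w17',154,430,178)
E
python3 ft.py
```

```text
w10 0.006 [0.5445 0.1044 0.006 ] 0.0313
w10 0.01 [0.5431 0.1048 0.01  ] 0.0306
w10 0.014 [0.5416 0.1051 0.014 ] 0.0299
w10 0.018 [0.5401 0.1055 0.018 ] 0.0292
w16 0.006 [0.5457 0.1025 0.006 ] 0.0311
w16 0.01 [0.5442 0.1029 0.01  ] 0.0304
w16 0.014 [0.5428 0.1032 0.014 ] 0.0298
w16 0.018 [0.5413 0.1035 0.018 ] 0.0291
w17 0.006 [0.5455 0.1019 0.006 ] 0.0324
w17 0.01 [0.5441 0.1022 0.01  ] 0.0317
w17 0.014 [0.5427 0.1026 0.014 ] 0.031
w17 0.018 [0.5413 0.1029 0.018 ] 0.0303
```

>>> play_rows(
  series=[0,-0.0005,0,0,0,-0.0005,0,0,0,0,0,0,0,0,0,0,0,0,0,0],
)

```text
time_s: 18.7
tcp_pos: [0.5472, 0.1169, 0.0327]
eef_rot: [-115.9, 90.0, -25.9]
contact_force: [-0.4, -0.3, 0.9]
gripper_width: 0.0296
```

>>> play_rows(
  series=[0,-0.0005,0,0,0,-0.0005,0,0,0,0,0,0,0,0,0,0,0,0,0,0],
)

```text
time_s: 19.12
tcp_pos: [0.5482, 0.1169, 0.0327]
eef_rot: [-75.7, 90.0, 14.3]
contact_force: [-2.0, -0.7, 0.1]
gripper_width: 0.0296
```

```bash
python3 lk.py w18
```

```text
t 19.12 p [0.5482 0.1169 0.0327] down [ 1.e-04  0.e+00 -1.e+00] zang 89.99 F [-1.96 -0.67  0.08] w 0.0296 q [  32.    21.5  -27.2    0.   -41.4 -122.1]
tool delta [0.0047 0.0192 0.0003] spin -0.0002
```

View pics/w18z.png

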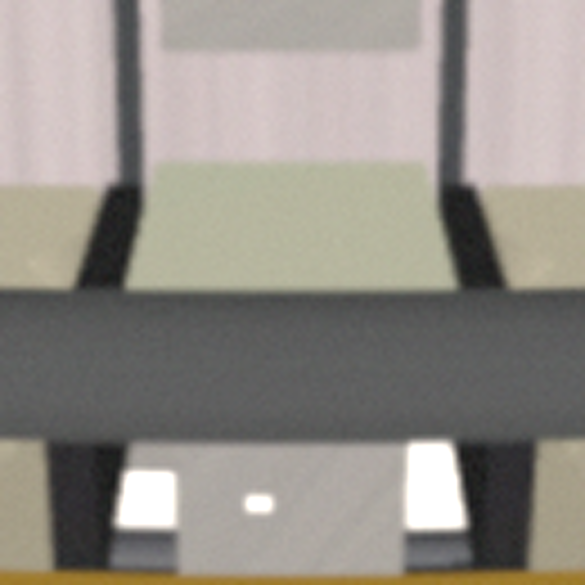

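>>> play_rows(
  series=[0,-0.0005,0,0,0,-0.0005,0,0,0,0,0,0,0,0,0,0,0,0,0,0],
)

```text
time_s: 19.58
tcp_pos: [0.5491, 0.1168, 0.0326]
eef_rot: [101.3, 90.0, -168.7]
contact_force: [-2.5, 0.3, 0.3]
gripper_width: 0.0302
```

```bash
python3 lk.py w19
```

```text
t 19.58 p [0.5491 0.1168 0.0326] down [-2.e-04 -0.e+00 -1.e+00] zang 89.99 F [-2.47  0.34  0.28] w 0.0302 q [  32.    21.5  -27.    -0.   -41.4 -122. ]
tool delta [0.0046 0.0201 0.0003] spin -0.0003
```

>>> play_rows(
  series=[0,-0.0005,0,0,0,-0.0005,0,0,0,0,0,0,0,0,0,0,0,0,0,0],
)

```text
time_s: 20.05
tcp_pos: [0.5501, 0.1169, 0.0326]
eef_rot: [105.7, 90.0, -164.3]
contact_force: [-3.0, 0.6, 0.2]
gripper_width: 0.0303
```

```bash
python3 lk.py w20
```

```text
t 20.05 p [0.5501 0.1169 0.0326] down [-1.e-04 -0.e+00 -1.e+00] zang 89.99 F [-3.01  0.56  0.17] w 0.0303 q [  31.9   21.6  -26.9   -0.   -41.5 -121.9]
tool delta [0.0046 0.0211 0.0003] spin -0.0003
```

View pics/w20z.png

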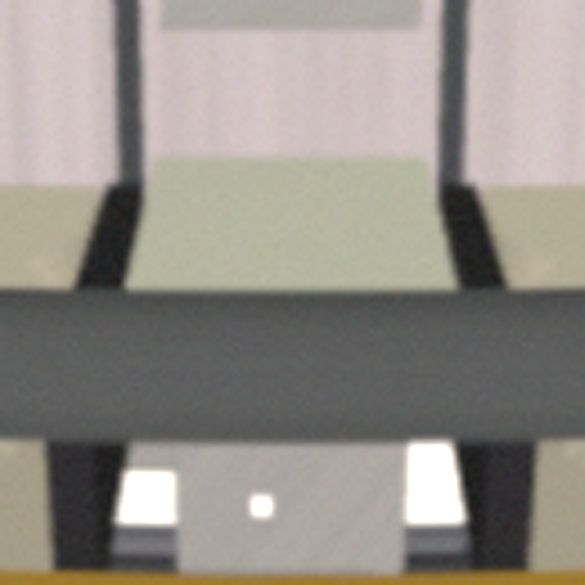

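>>> play_rows(
  series=[0,0,0,0,0,0,0,0,0,0.001,0,0,0,0.001,0,0,0,0,0,0],
  squeeze=8,
)

```text
time_s: 20.52
tcp_pos: [0.5485, 0.1171, 0.0328]
eef_rot: [-69.2, 89.9, 20.8]
contact_force: [-0.3, -0.9, -0.9]
gripper_width: 0.0302
```

```bash
python3 lk.py w21
```

```text
t 20.52 p [0.5485 0.1171 0.0328] down [ 1.e-03  4.e-04 -1.e+00] zang 90.0 F [-0.28 -0.87 -0.93] w 0.0302 q [  32.1   21.5  -27.2    0.   -41.3 -122.1]
tool delta [0.0048 0.0195 0.0001] spin 0.0
```

View pics/w21z.png

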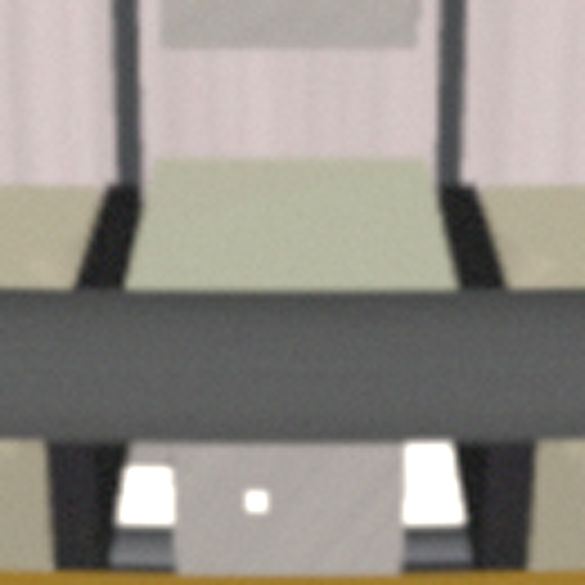

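Off the jaw now, spacer upright (foot edge moves with the grip). Lowering to the plate.

>>> play_rows(
  series=[0.001,0,0,0,0.001,0,0,0,0,0,0,0,0,0,0,0,0,0,0,0],
)

```text
time_s: 20.98
tcp_pos: [0.5482, 0.1169, 0.0306]
eef_rot: [-53.7, 90.0, 36.3]
contact_force: [0.8, 0.4, -0.2]
gripper_width: 0.0302
```

>>> play_rows(
  series=[0.001,0,0,0,0.0005,0,0,0,0,0,0,0,0,0,0,0,0,0,0,0],
)

```text
time_s: 21.4
tcp_pos: [0.5482, 0.1169, 0.0292]
eef_rot: [125.7, 90.0, -144.3]
contact_force: [0.6, 0.0, -0.4]
gripper_width: 0.0301
```

>>> play_rows(
  series=[0.001,0,0,0,0.0005,0,0,0,0,0,0,0,0,0,0,0,0,0,0,0],
)

```text
time_s: 21.82
tcp_pos: [0.5487, 0.1169, 0.0286]
eef_rot: [-82.5, 89.9, 7.5]
contact_force: [-2.5, -0.9, 7.6]
gripper_width: 0.0299
```

>>> play_rows(
  series=[0.0005,0,0,0,0.0005,0,0,0,0,0,0,0,0,0,0,0,0,0,0,0],
)

```text
time_s: 22.23
tcp_pos: [0.549, 0.1169, 0.0281]
eef_rot: [-81.8, 89.9, 8.3]
contact_force: [-2.2, -1.4, 10.9]
gripper_width: 0.0296
```

```bash
python3 lk.py w22
cat >> ft.py <<'E'
print()
ft('w21',154,428,159)
E
python3 ft.py | tail -4
```

```text
t 22.23 p [0.549  0.1169 0.0281] down [ 1.8e-03  3.0e-04 -1.0e+00] zang 90.03 F [-2.16 -1.44 10.93] w 0.0296 q [ 3.200e+01  2.190e+01 -2.740e+01  1.000e-01 -4.070e+01 -1.221e+02]
tool delta [0.0001 0.02   0.0003] spin 0.0004
w21 0.006 [0.5454 0.1021 0.006 ] 0.032
w21 0.01 [0.5441 0.1024 0.01  ] 0.0313
w21 0.014 [0.5427 0.1028 0.014 ] 0.0306
w21 0.018 [0.5413 0.1031 0.018 ] 0.03
```

View pics/w22z.png

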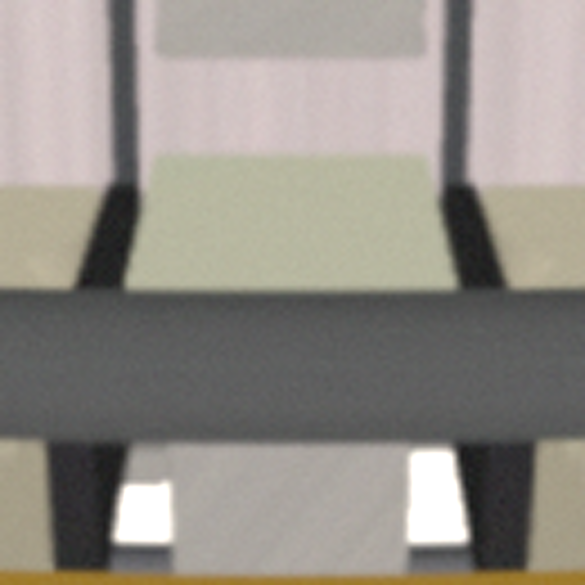

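>>> play_rows(
  series=[-0.0005,0.0003,0,0,-0.0003,0.0003,0,0,0,0,0,0,0,0,0,0,0,0,0,0],
)

```text
time_s: 22.7
tcp_pos: [0.5484, 0.1172, 0.0281]
eef_rot: [-74.4, 89.9, 15.6]
contact_force: [0.6, -0.3, 7.7]
gripper_width: 0.0296
```

```bash
python3 lk.py w23
```

```text
t 22.7 p [0.5484 0.1172 0.0281] down [ 1.6e-03  4.0e-04 -1.0e+00] zang 90.02 F [ 0.63 -0.32  7.69] w 0.0296 q [  32.1   21.8  -27.4    0.   -40.7 -122.1]
tool delta [0.0001 0.0194 0.    ] spin 0.0003
```

>>> play_rows(
  series=[-0.0006,0,0,0,0,0,0,0,0,0,0,0,0,0,0,0,0,0,0,0],
)

```text
time_s: 23.17
tcp_pos: [0.5477, 0.117, 0.0282]
eef_rot: [-67.7, 90.0, 22.3]
contact_force: [0.5, -0.3, 4.5]
gripper_width: 0.03
```

>>> play_rows(
  series=[-0.0003,0,0,0,0,0,0,0,0,0,0,0,0,0,0,0,0,0,0,0],
  squeeze=3,
)

```text
time_s: 23.58
tcp_pos: [0.5474, 0.1168, 0.0282]
eef_rot: [105.5, 90.0, -164.5]
contact_force: [0.8, 1.0, 1.5]
gripper_width: 0.03
```

```bash
python3 lk.py w23
```

```text
t 23.58 p [0.5474 0.1168 0.0282] down [-4.e-04 -1.e-04 -1.e+00] zang 89.99 F [0.84 1.05 1.45] w 0.03 q [  32.1   21.8  -27.5   -0.   -40.8 -122.1]
tool delta [0.0002 0.0184 0.0003] spin -0.0002
```

View pics/w23z.png

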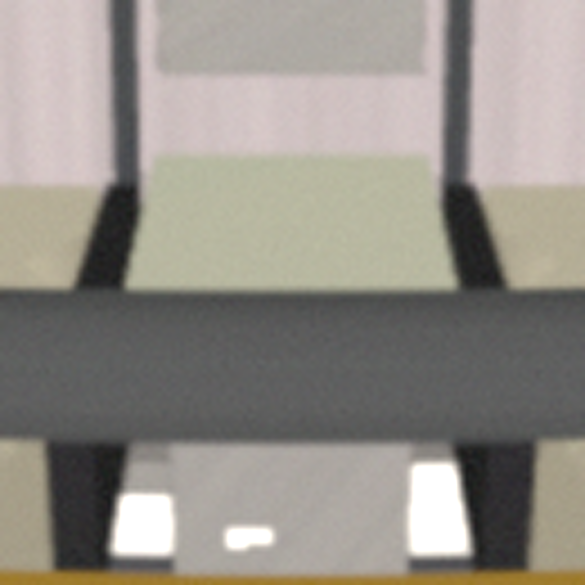

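>>> play_rows(
  series=[0,0,0,0,0,0,0,0,0,0,0,0,0,0,0,0,0,0,0,0],
  jaw=50,
)

```text
time_s: 24.05
tcp_pos: [0.5475, 0.1168, 0.0283]
eef_rot: [110.2, 90.0, -159.9]
contact_force: [-0.4, -0.8, -0.9]
gripper_width: 0.0437
```

```bash
python3 lk.py w24
```

```text
t 24.05 p [0.5475 0.1168 0.0283] down [-3.e-04 -1.e-04 -1.e+00] zang 89.98 F [-0.36 -0.84 -0.88] w 0.0437 q [  32.1   21.8  -27.4   -0.   -40.8 -122.1]
tool delta [0.0003 0.0185 0.0004] spin -0.0004
```

View pics/w24z.png

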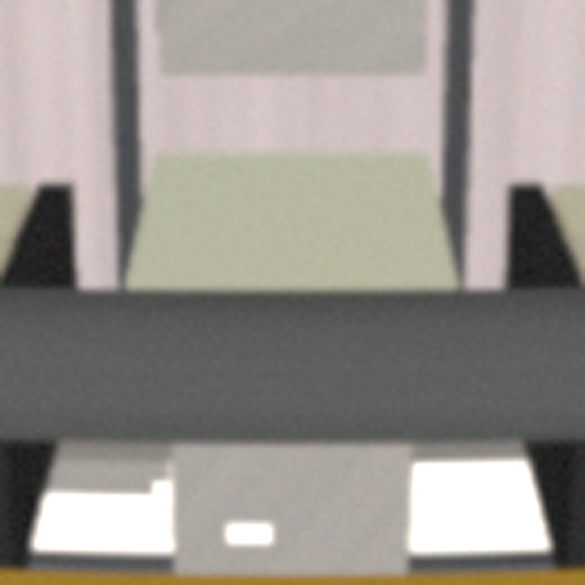

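>>> play_rows(
  series=[-0.01,0,0,0,-0.015,0,0,0,-0.02,0,0,0,-0.025,-0.02,0,0,-0.02,-0.02,0,0],
)

```text
time_s: 24.52
tcp_pos: [0.5878, 0.117, 0.1213]
eef_rot: [-69.6, 89.9, 20.4]
contact_force: [1.8, 1.1, 0.6]
gripper_width: 0.044
```

```bash
python3 -c "
from h import *
go([.4558,-.2472,.1],80.8);grab('wrist','w25')
i=load('w25')[0]
cv2.imwrite('pics/w25z.png',np.clip(1.4*cv2.resize(i[130:280,260:390].astype(np.float32),None,fx=4,fy=4,interpolation=cv2.INTER_CUBIC),0,255).astype(np.uint8))
"
```

```text
t 24.52 p [0.5878 0.117  0.1213] down [ 1.2e-03  4.0e-04 -1.0e+00] zang 90.05 F [1.82 1.11 0.63] w 0.044 q [  29.9   18.5  -17.2    0.   -54.3 -119.9]
tool delta [ 0.021   0.1323 -0.364 ] spin 0.1615
```

View pics/w25z.png

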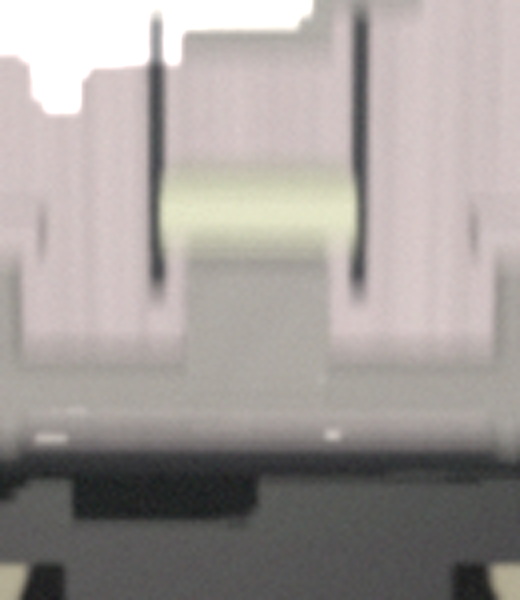

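>>> play_rows(
  series=[0,0.013,-0.037,0,0,0.013,-0.037,0,0,0.013,-0.037,0,0,0.013,-0.037,0,0,0.013,-0.037,0],
  jaw=75,
  squeeze=15,
)

```text
time_s: 24.98
tcp_pos: [0.5216, -0.0695, 0.1191]
eef_rot: [-83.6, 90.0, 6.4]
contact_force: [1.2, -0.3, -0.6]
gripper_width: 0.0649
```

>>> play_rows(
  series=[0,0.02,-0.037,0,0,0.02,-0.037,0,0,0.016,-0.037,0,0,0.01,-0.037,0.08,0,0,-0.02,0.08],
)

```text
time_s: 25.4
tcp_pos: [0.4531, -0.238, 0.1192]
eef_rot: [-97.5, 90.0, -17.0]
contact_force: [0.1, 0.0, -0.3]
gripper_width: 0.0659
```

>>> play_rows(
  series=[0,0,0,0,0,0,0,0,0,0,0,0,0,0,0,0,0,0,0,0],
)

```text
time_s: 25.82
tcp_pos: [0.4556, -0.2345, 0.1185]
eef_rot: [-70.8, 90.0, 10.2]
contact_force: [0.9, -0.2, -0.1]
gripper_width: 0.0658
```

```bash
python3 -c "
from h import *
go([.4553,-.2472,.0213],80.8);grab('wrist','w26')
"
```

```text
t 25.82 p [ 0.4556 -0.2345  0.1185] down [ 2.e-04  0.e+00 -1.e+00] zang 80.94 F [ 0.9  -0.23 -0.15] w 0.0658 q [ -5.3  11.1 -28.1  -0.  -50.8 -93.8]
tool delta [ 0.0972 -0.0017 -0.0126] spin 0.0024
```

View pics/w26.png

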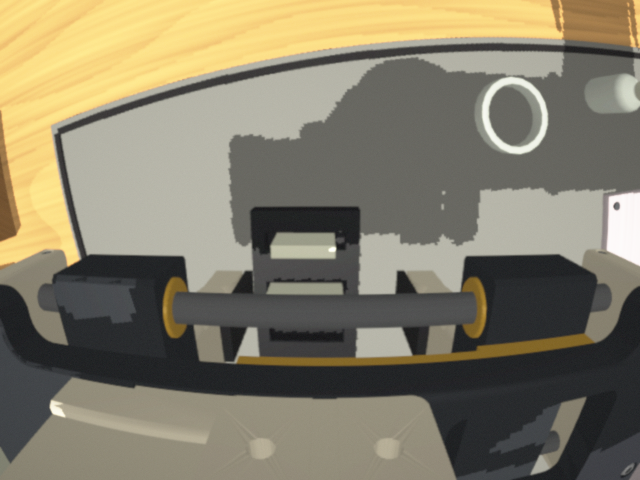

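>>> play_rows(
  series=[0.01,-0.0017,-0.0126,0.002,0.025,0,0,0,0.025,0,0,0,0.01,0,0,0,0,0,0,0],
)

```text
time_s: 26.28
tcp_pos: [0.4533, -0.2472, 0.0462]
eef_rot: [88.8, 89.7, 169.6]
contact_force: [-0.5, -0.4, 1.0]
gripper_width: 0.0657
```

>>> play_rows(
  series=[0,0,0,0,0,0,0,0,0,0,0,0,0,0,0,0,0,0,0,0],
)

```text
time_s: 26.7
tcp_pos: [0.4555, -0.2481, 0.0492]
eef_rot: [-89.9, 89.9, -9.2]
contact_force: [-0.5, -0.5, -0.7]
gripper_width: 0.0657
```

```bash
python3 -c "
from h import *
go([.4553,-.2472,.0213],80.8)
"
```

```text
t 26.7 p [ 0.4555 -0.2481  0.0492] down [ 1.6e-03 -3.0e-04 -1.0e+00] zang 80.72 F [-0.53 -0.54 -0.72] w 0.0657 q [ -6.9  16.8 -31.7   0.  -41.4 -92.4]
tool delta [0.0279 0.0004 0.0009] spin -0.0015
```

>>> play_rows(
  series=[0.014,0,0.001,0,0.01,0,0,0,0.004,0,0,0,0,0,0,0,0,0,0,0],
)

```text
time_s: 27.12
tcp_pos: [0.4548, -0.2469, 0.0212]
eef_rot: [101.2, 90.0, -178.1]
contact_force: [-4.0, 3.8, 14.6]
gripper_width: 0.0654
```

>>> play_rows(
  series=[0,0,0,0,0,0,0,0,0,0,0,0,0,0,0,0,0,0,0,0],
  jaw=35,
)

```text
time_s: 27.53
tcp_pos: [0.4561, -0.2474, 0.0212]
eef_rot: [-101.6, 89.9, -20.8]
contact_force: [-0.1, 0.2, 7.9]
gripper_width: 0.0419
```

>>> play_rows(
  series=[0,0,0,0,0,0,0,0,0,0,0,0,0,0,0,0,0,0,0,0],
)

```text
time_s: 27.95
tcp_pos: [0.4562, -0.2474, 0.0213]
eef_rot: [-100.8, 89.9, -20.1]
contact_force: [-0.4, 0.6, 8.5]
gripper_width: 0.042
```

```bash
python3 -c "
from h import *
go([.4553,-.2472,.0213],80.8)
"
```

```text
t 27.95 p [ 0.4562 -0.2474  0.0213] down [ 1.8e-03 -7.0e-04 -1.0e+00] zang 80.74 F [-0.43  0.56  8.51] w 0.042 q [ -6.8  19.3 -33.2   0.  -37.5 -92.5]
tool delta [-0.      0.0009  0.    ] spin -0.001
```

>>> play_rows(
  series=[-0.01,0,0,0,-0.015,0,0,0,-0.02,0,0,0,-0.025,0,0,0,-0.025,0,0,0],
)

```text
time_s: 28.37
tcp_pos: [0.4542, -0.247, 0.1164]
eef_rot: [89.9, 89.9, 170.6]
contact_force: [0.3, -0.4, -0.7]
gripper_width: 0.0421
```

>>> play_rows(
  series=[-0.005,0,0.02,-0.08,0,-0.005,0.03,-0.08,0,-0.01,0.037,0,0,-0.01,0.037,0,0,-0.01,0.037,0],
)

```text
time_s: 28.78
tcp_pos: [0.4958, -0.0856, 0.121]
eef_rot: [-33.5, 90.0, 56.4]
contact_force: [0.5, -0.6, -0.7]
gripper_width: 0.0419
```

```bash
python3 -c "
from h import *
go([.53,.1168,.12],90);grab('side','s27');grab('wrist','w27')
s=load('s27')[0];cv2.imwrite('pics/s27z.png',cv2.resize(s[140:300,280:450],None,fx=3.7,fy=3.7,interpolation=cv2.INTER_CUBIC))
"
```

```text
t 28.78 p [ 0.4958 -0.0856  0.121 ] down [ 0.e+00  1.e-04 -1.e+00] zang 89.82 F [ 0.54 -0.62 -0.74] w 0.0419 q [  12.6   10.1  -29.    -0.   -50.9 -102.8]
tool delta [ 0.001  -0.0336  0.2025] spin -0.0032
```

View pics/s27z.png

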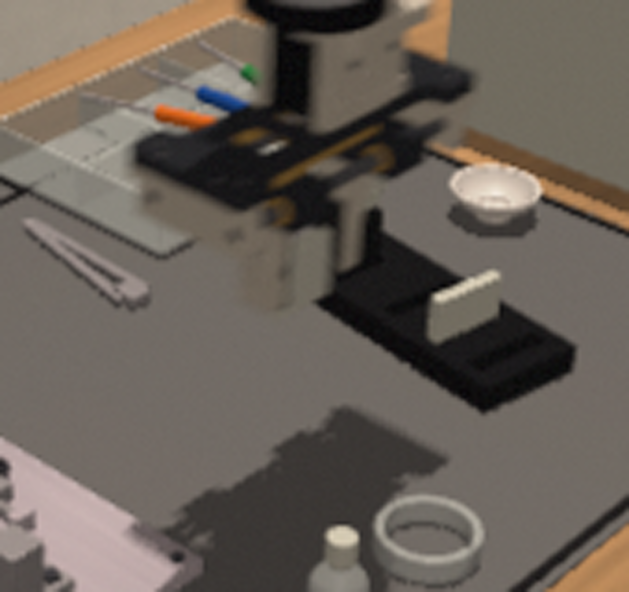

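View pics/w27.png

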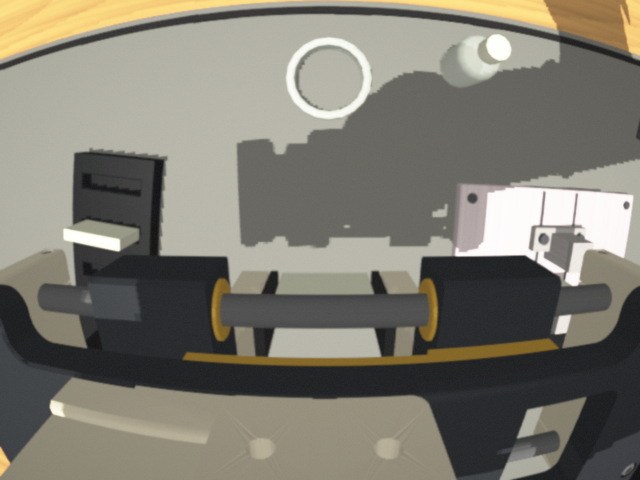

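>>> play_rows(
  series=[0,-0.005,0.037,0,0,-0.007,0.04,0,0,-0.007,0.04,0,0,-0.007,0.04,0,0,-0.007,0.035,0],
)

```text
time_s: 29.3
tcp_pos: [0.5293, 0.1068, 0.1209]
eef_rot: [106.8, 90.0, -163.3]
contact_force: [0.8, -0.9, -0.5]
gripper_width: 0.042
```

>>> play_rows(
  series=[0,0,0.007,-0.003,0.01,0,0,0,0.015,0,0,0,0,0,0,0,0,0,0,0],
)

```text
time_s: 29.72
tcp_pos: [0.5284, 0.1105, 0.0945]
eef_rot: [120.9, 89.8, -149.1]
contact_force: [-0.3, 0.4, 0.7]
gripper_width: 0.0417
```

>>> play_rows(
  series=[0,0,0,0,0,0,0,0,0,0,0,0,0,0,0,0,0,0,0,0],
)

```text
time_s: 30.13
tcp_pos: [0.5296, 0.1119, 0.0958]
eef_rot: [-60.8, 90.0, 29.2]
contact_force: [-0.1, -0.7, 0.0]
gripper_width: 0.0421
```

```bash
python3 lk.py w28; echo "
print();ft('w24',154,428,153)" >> ft.py; python3 ft.py|tail -4
```

```text
t 30.13 p [0.5296 0.1119 0.0958] down [ 6.e-04  3.e-04 -1.e+00] zang 90.03 F [-0.06 -0.71  0.02] w 0.0421 q [  32.7   15.2  -26.1    0.   -48.7 -122.7]
tool delta [0.0678 0.0007 0.0052] spin 0.0006
w24 0.006 [0.5421 0.1022 0.006 ] 0.0312
w24 0.01 [0.5407 0.1026 0.01  ] 0.0305
w24 0.014 [0.5394 0.1029 0.014 ] 0.0298
w24 0.018 [0.538  0.1032 0.018 ] 0.0291
```

View pics/w28z.png

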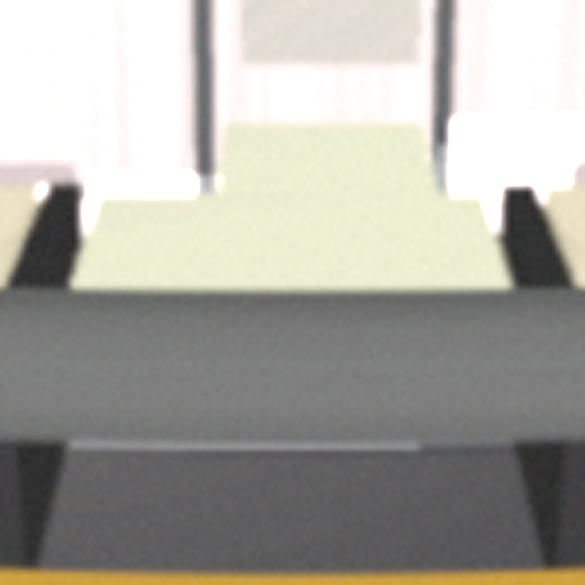

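View pics/w28.png

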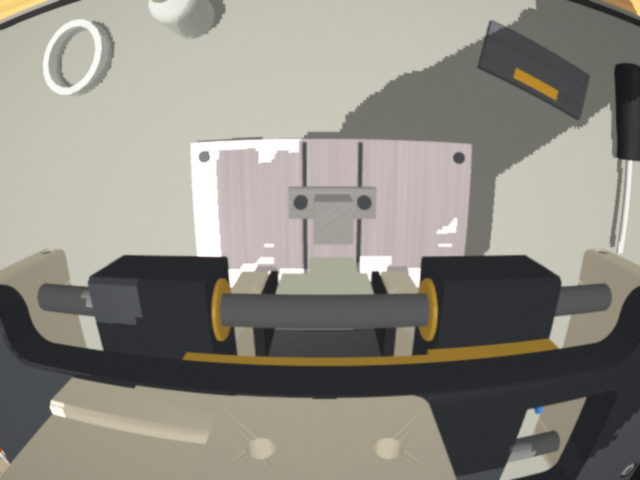

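Run:
```python
from h import *
i,K,T=load("w28")
q=plane([[260+95/4.5,230+200/4.5],[260+500/4.5,230+200/4.5]],.0805,K,T,True);print(q.round(4),q[1,1]-q[0,1])
q=plane([[260+225/4.5,230+126/4.5],[260+425/4.5,230+126/4.5]],.01,K,T,True);print("narrow foot",q.round(4),q[1,1]-q[0,1])
q=plane([[260+242/4.5,230+63/4.5],[260+420/4.5,230+63/4.5]],.05,K,T,True);print("stop",q.round(4),q[1,1]-q[0,1])
```

```text
[[0.5275 0.0913 0.0805]
 [0.5275 0.1361 0.0805]] 0.044875137453399036
narrow foot [[0.5413 0.103  0.01  ]
 [0.5413 0.1336 0.01  ]] 0.030637103989039252
stop [[0.5201 0.1068 0.05  ]
 [0.5202 0.1293 0.05  ]] 0.02254851940467764
```

>>> play_rows(
  series=[0,-0.0022,0.005,0,0.015,0,0,0,0.02,0,0,0,0.015,0,0,0,0.005,0,0,0],
)

```text
time_s: 30.6
tcp_pos: [0.5306, 0.1168, 0.0383]
eef_rot: [116.0, 89.8, -154.0]
contact_force: [0.2, 0.1, -1.1]
gripper_width: 0.0417
```

>>> play_rows(
  series=[0,0,0,0,0,0,0,0,0,0,0,0,0,0,0,0,0,0,0,0],
)

```text
time_s: 31.02
tcp_pos: [0.5321, 0.1173, 0.0412]
eef_rot: [-58.8, 89.9, 31.3]
contact_force: [0.7, 0.3, -1.0]
gripper_width: 0.0419
```

```bash
python3 lk.py w29
```

```text
t 31.02 p [0.5321 0.1173 0.0412] down [ 1.3e-03  8.0e-04 -1.0e+00] zang 90.05 F [ 0.7   0.25 -0.99] w 0.0419 q [  33.    19.6  -28.8    0.   -41.6 -123. ]
tool delta [ 0.0132  0.0032 -0.0001] spin 0.0009
```

View pics/w29z.png

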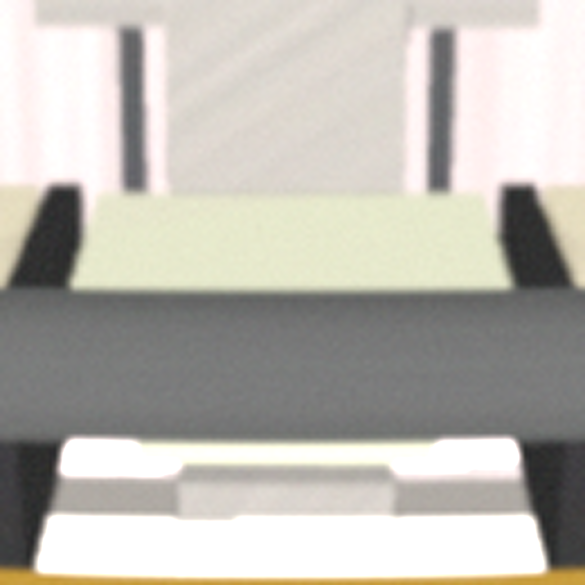

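>>> play_rows(
  series=[0.007,0,0,0,0.005,0,0,0,0.002,0,0,0,0,0,0,0,0,0,0,0],
)

```text
time_s: 31.48
tcp_pos: [0.5315, 0.1169, 0.026]
eef_rot: [124.0, 90.0, -146.0]
contact_force: [-0.2, -0.9, -0.5]
gripper_width: 0.0416
```

>>> play_rows(
  series=[0,-0.0005,0,0,0,-0.0005,0,0,0,-0.0005,0,0,0,0,0,0,0,0,0,0],
)

```text
time_s: 31.9
tcp_pos: [0.5332, 0.117, 0.0264]
eef_rot: [-61.0, 90.0, 29.0]
contact_force: [-0.3, -0.1, -0.1]
gripper_width: 0.0418
```

```bash
python3 lk.py w30
```

```text
t 31.9 p [0.5332 0.117  0.0264] down [ 1.e-04  1.e-04 -1.e+00] zang 90.04 F [-0.32 -0.06 -0.11] w 0.0418 q [  32.9   20.9  -29.3    0.   -39.8 -122.9]
tool delta [-0.0016  0.0042  0.0002] spin 0.0008
```

View pics/w30z.png

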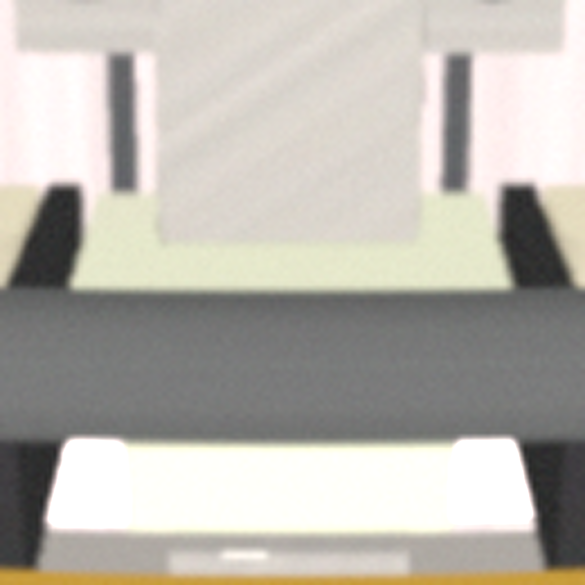

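>>> play_rows(
  series=[0,-0.0005,0,0,0,-0.0005,0,0,0,0,0,0,0,0,0,0,0,0,0,0],
)

```text
time_s: 32.37
tcp_pos: [0.5341, 0.117, 0.0264]
eef_rot: [121.3, 90.0, -148.6]
contact_force: [-0.1, 0.2, -0.2]
gripper_width: 0.0419
```

>>> play_rows(
  series=[0,-0.0005,0,0,0,-0.0005,0,0,0,0,0,0,0,0,0,0,0,0,0,0],
)

```text
time_s: 32.78
tcp_pos: [0.5352, 0.117, 0.0263]
eef_rot: [54.4, 90.0, 144.5]
contact_force: [-0.4, -0.8, 0.1]
gripper_width: 0.0416
```

```bash
python3 lk.py w31
```

```text
t 32.78 p [0.5352 0.117  0.0263] down [-0.  0. -1.] zang 90.04 F [-0.44 -0.79  0.1 ] w 0.0416 q [  32.8   21.   -29.1   -0.   -39.9 -122.8]
tool delta [-0.0017  0.0062  0.0002] spin 0.0008
```

View pics/w31z.png

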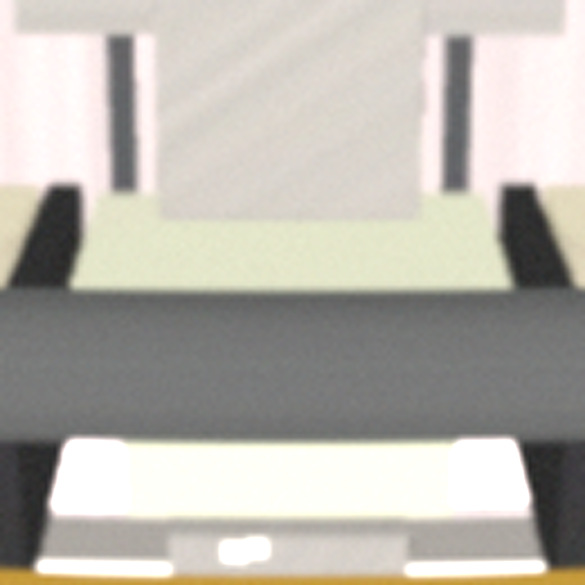

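>>> play_rows(
  series=[0,-0.0005,0,0,0,-0.0005,0,0,0,0,0,0,0,0,0,0,0,0,0,0],
)

```text
time_s: 33.25
tcp_pos: [0.5362, 0.117, 0.0264]
eef_rot: [-68.7, 90.0, 21.3]
contact_force: [0.6, 0.2, -0.9]
gripper_width: 0.0421
```

>>> play_rows(
  series=[0,-0.0005,0,0,0,-0.0005,0,0,0,0,0,0,0,0,0,0,0,0,0,0],
)

```text
time_s: 33.67
tcp_pos: [0.5369, 0.1169, 0.0263]
eef_rot: [110.7, 90.0, -159.2]
contact_force: [-2.0, 0.3, -0.6]
gripper_width: 0.0417
```

```bash
python3 lk.py w32
```

```text
t 33.67 p [0.5369 0.1169 0.0263] down [-4.e-04 -1.e-04 -1.e+00] zang 90.04 F [-1.98  0.32 -0.61] w 0.0417 q [  32.7   21.2  -28.9   -0.   -40.  -122.7]
tool delta [-0.0017  0.0079  0.0003] spin 0.0007
```

View pics/w32z.png

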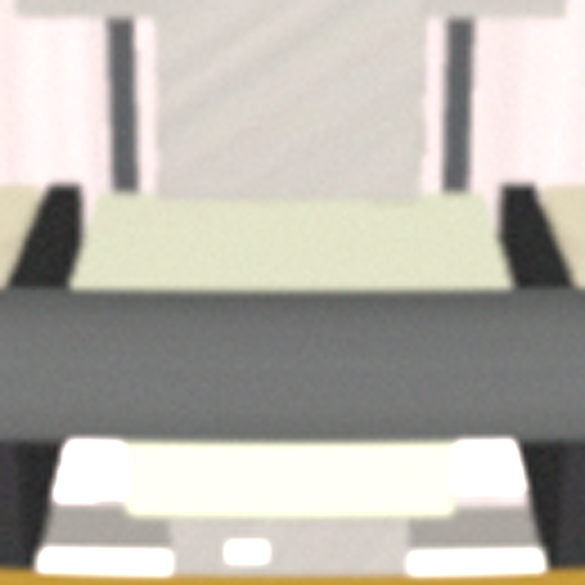

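>>> play_rows(
  series=[0,0.0005,0,0,0.0006,0,0,0,0,0,0,0,0,0,0,0,0,0,0,0],
)

```text
time_s: 34.13
tcp_pos: [0.5368, 0.1171, 0.0258]
eef_rot: [-69.4, 90.0, 20.6]
contact_force: [-0.2, -0.5, -0.1]
gripper_width: 0.0419
```

```bash
python3 lk.py w33
```

```text
t 34.13 p [0.5368 0.1171 0.0258] down [ 2.e-04  1.e-04 -1.e+00] zang 90.05 F [-0.19 -0.51 -0.06] w 0.0419 q [  32.7   21.2  -28.9    0.   -39.9 -122.7]
tool delta [-0.0022  0.0078  0.0001] spin 0.0009
```

>>> play_rows(
  series=[0.0005,0,0,0,0,0,0,0,0,0,0,0,0,0,0,0,0,0,0,0],
  squeeze=3,
)

```text
time_s: 34.6
tcp_pos: [0.5367, 0.117, 0.0253]
eef_rot: [-82.9, 90.0, 7.1]
contact_force: [-0.4, -0.5, -0.6]
gripper_width: 0.0419
```

```bash
python3 lk.py w33
```

```text
t 34.6 p [0.5367 0.117  0.0253] down [ 1.e-04  0.e+00 -1.e+00] zang 90.05 F [-0.42 -0.52 -0.62] w 0.0419 q [  32.7   21.2  -29.     0.   -39.8 -122.7]
tool delta [-0.0027  0.0077  0.0002] spin 0.0008
```

View pics/w33z.png

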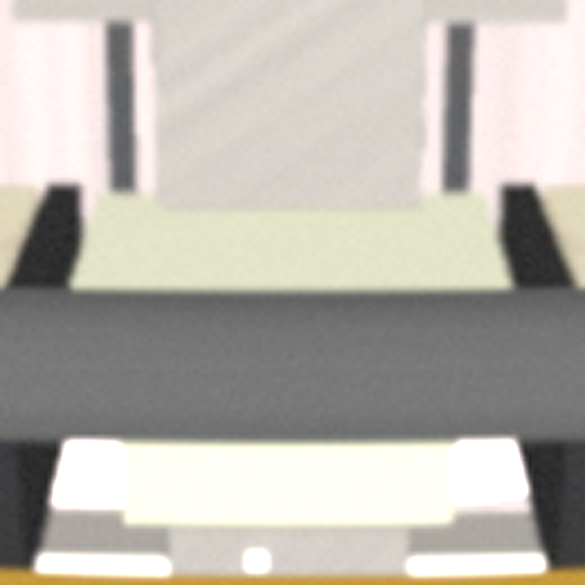

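>>> play_rows(
  series=[0.0005,0,0,0,0,0,0,0,0,0,0,0,0,0,0,0,0,0,0,0],
)

```text
time_s: 35.07
tcp_pos: [0.5369, 0.1171, 0.025]
eef_rot: [-76.7, 90.0, 13.4]
contact_force: [-0.3, -0.4, 5.1]
gripper_width: 0.042
```

```bash
python3 -c "
from h import *
go([.5368,.117,.0253],90)"
```

```text
t 35.07 p [0.5369 0.1171 0.025 ] down [ 4.e-04  1.e-04 -1.e+00] zang 90.05 F [-0.34 -0.38  5.09] w 0.042 q [  32.7   21.3  -29.     0.   -39.7 -122.7]
tool delta [-0.0003  0.0001 -0.0001] spin 0.0009
```

>>> play_rows(
  series=[-0.0004,0,0,0,0,0,0,0,0,0,0,0,0,0,0,0,0,0,0,0],
)

```text
time_s: 35.48
tcp_pos: [0.5365, 0.117, 0.0251]
eef_rot: [103.5, 90.0, -166.4]
contact_force: [-1.9, 0.1, 1.6]
gripper_width: 0.042
```

>>> play_rows(
  series=[0,0,0,0,0,0,0,0,0,0,0,0,0,0,0,0,0,0,0,0],
  jaw=62,
)

```text
time_s: 35.9
tcp_pos: [0.5366, 0.117, 0.0251]
eef_rot: [109.8, 90.0, -160.1]
contact_force: [-0.3, -0.1, -0.2]
gripper_width: 0.0539
```

```bash
python3 lk.py w34
```

```text
t 35.9 p [0.5366 0.117  0.0251] down [-1.e-04 -1.e-04 -1.e+00] zang 90.04 F [-0.3  -0.07 -0.16] w 0.0539 q [  32.7   21.3  -29.    -0.   -39.8 -122.7]
tool delta [-0.0029  0.0076  0.0002] spin 0.0008
```

View pics/w34z.png

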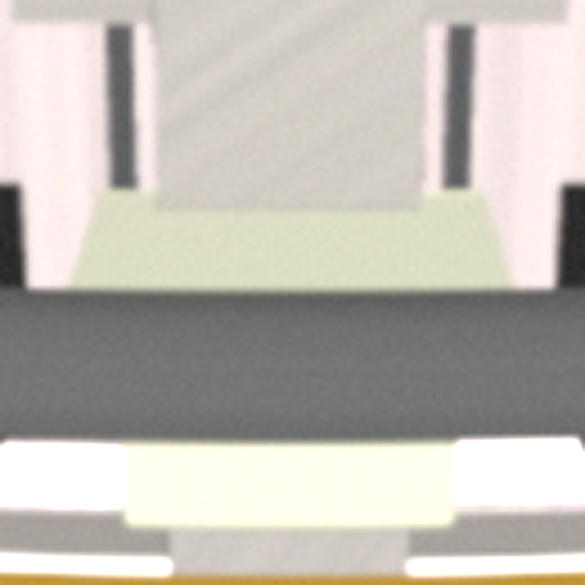

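>>> play_rows(
  series=[-0.01,0,0,0,-0.015,0,0,0,-0.02,0,0,0,-0.025,-0.015,0,0,-0.025,-0.02,0,0],
)

```text
time_s: 36.37
tcp_pos: [0.5707, 0.1168, 0.1221]
eef_rot: [101.2, 90.0, -168.7]
contact_force: [0.8, 0.7, -1.1]
gripper_width: 0.0539
```

>>> play_rows(
  series=[-0.02,-0.01,0,0,-0.01,0,0,0,0,0,0,0,0,0,0,0,0,0,0,0],
  jaw=75,
  squeeze=25,
)

```text
time_s: 36.78
tcp_pos: [0.5803, 0.1167, 0.1492]
eef_rot: [102.6, 89.9, -167.4]
contact_force: [0.1, 0.2, 0.1]
gripper_width: 0.0657
```

```bash
python3 -c "
from h import *
go([.598,-.2706,.13],80.8);grab('wrist','w35')
i=load('w35')[0]
cv2.imwrite('pics/w35z.png',np.clip(1.2*cv2.resize(i[130:280,260:390].astype(np.float32),None,fx=4,fy=4,interpolation=cv2.INTER_CUBIC),0,255).astype(np.uint8))
"
```

```text
t 36.78 p [0.5803 0.1167 0.1492] down [-1.8e-03 -4.0e-04 -1.0e+00] zang 90.03 F [0.1  0.22 0.11] w 0.0657 q [  30.3   16.4  -16.1   -0.   -57.7 -120.2]
tool delta [ 0.0193 -0.0175 -0.3873] spin 0.1611
```

View pics/w35z.png

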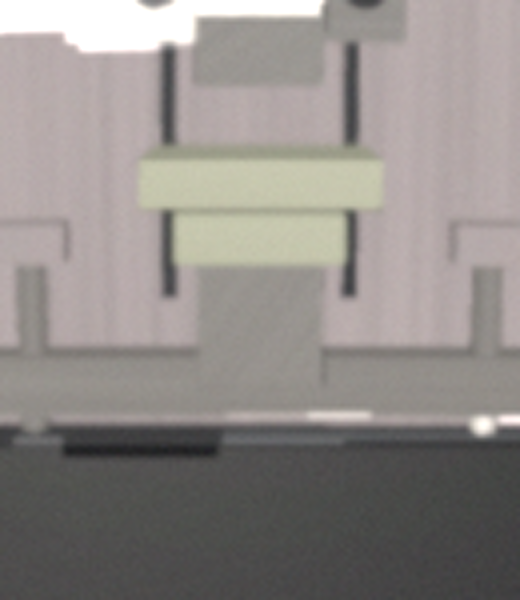

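```bash
python3 -c "
from h import *
i,K,T=load('w35')
f=lambda u,v:plane([[u/4+260,v/4+130]],.05,K,T,True)[0].round(4)
print(f(195,85),f(323,84),f(140,158),f(382,158),f(140,209),f(175,265),f(347,265))
"
```

```text
[0.5194 0.1068 0.05  ] [0.5192 0.1288 0.05  ] [0.532  0.0973 0.05  ] [0.532  0.1391 0.05  ] [0.5409 0.0972 0.05  ] [0.5508 0.1032 0.05  ] [0.5508 0.1332 0.05  ]
```

>>> play_rows(
  series=[0,0,-0.04,0,0,0,-0.04,0,0,0,-0.04,0,0,0,-0.04,0,0,0,-0.04,0],
)

```text
time_s: 37.25
tcp_pos: [0.5805, -0.0844, 0.1491]
eef_rot: [96.1, 89.9, -173.8]
contact_force: [2.1, -0.5, -0.1]
gripper_width: 0.0656
```

>>> play_rows(
  series=[0,-0.005,-0.04,0,0,-0.005,-0.04,0,0,-0.005,-0.04,0,0,0,-0.03,0.08,0,0,-0.02,0.08],
)

```text
time_s: 37.67
tcp_pos: [0.5943, -0.2556, 0.1485]
eef_rot: [96.5, 89.9, 177.1]
contact_force: [-0.3, -0.3, 0.6]
gripper_width: 0.0655
```

>>> play_rows(
  series=[0,0,0,0,0,0,0,0,0,0,0,0,0,0,0,0,0,0,0,0],
)

```text
time_s: 38.08
tcp_pos: [0.5954, -0.2517, 0.1501]
eef_rot: [65.4, 90.0, 146.4]
contact_force: [0.3, 0.3, -0.5]
gripper_width: 0.0657
```

```bash
python3 -c "
from h import *
go([.598,-.2716,.061],80.8);grab('wrist','w36')
"
```

```text
t 38.08 p [ 0.5954 -0.2517  0.1501] down [-2.e-04  1.e-04 -1.e+00] zang 80.99 F [ 0.27  0.3  -0.46] w 0.0657 q [ -5.7  21.1  -9.   -0.  -60.  -93.3]
tool delta [ 0.0891 -0.0057 -0.0192] spin 0.0034
```

View pics/w36.png

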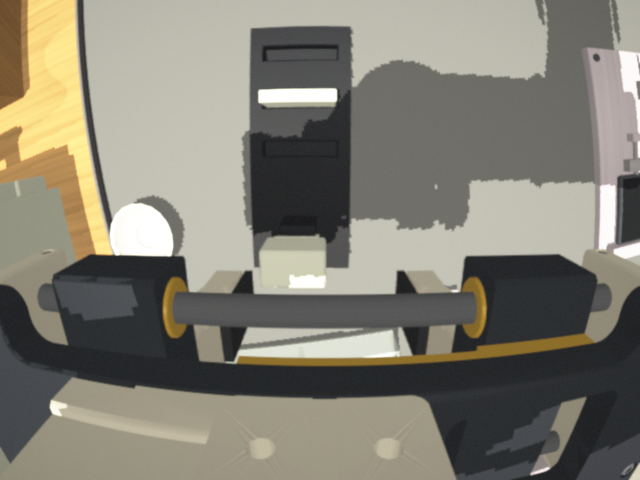

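```bash
python3 -c "
from h import *
i,K,T=load('w36')
cv2.imwrite('pics/w36z.png',cv2.resize(i[220:300,240:350],None,fx=7,fy=7,interpolation=cv2.INTER_CUBIC))
"
```

```text
(no output)
```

View pics/w36z.png

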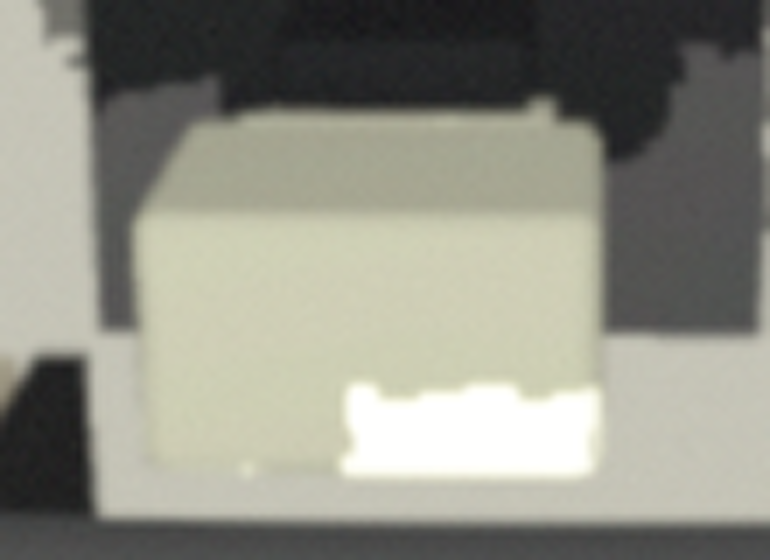

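```bash
python3 -c "
from h import *
i,K,T=load('w36')
q=plane(np.array([[135,213],[603,213],[598,475],[152,470]])/7+[240,220],.096,K,T,True);print(q.round(4),q.mean(0),np.linalg.norm(np.diff(q,axis=0),axis=1))
c=q.mean(0);go([c[0]-.002,c[1]-.001,.061],80.8)
"
```

```text
[[ 0.5862 -0.289   0.096 ]
 [ 0.5924 -0.2493  0.096 ]
 [ 0.6161 -0.2534  0.096 ]
 [ 0.6097 -0.2925  0.096 ]] [ 0.6010936  -0.27104755  0.096     ] [0.04019747 0.02403614 0.03953006]
t 38.13 p [ 0.5955 -0.2518  0.1502] down [ 0.  0. -1.] zang 80.99 F [-0.5   0.12  0.41] w 0.0656 q [ -5.7  21.   -9.   -0.  -60.  -93.3]
tool delta [ 0.0892 -0.0067 -0.0194] spin 0.0033
```

>>> play_rows(
  series=[0,-0.0067,-0.0194,0.003,0.015,0,0,0,0.025,0,0,0,0.025,0,0,0,0.01,0,0,0],
)

```text
time_s: 38.55
tcp_pos: [0.5973, -0.2719, 0.0721]
eef_rot: [78.8, 89.8, 159.6]
contact_force: [-1.6, -0.4, -1.3]
gripper_width: 0.0658
```

>>> play_rows(
  series=[0,0,0,0,0,0,0,0,0,0,0,0,0,0,0,0,0,0,0,0],
)

```text
time_s: 38.97
tcp_pos: [0.5997, -0.2732, 0.0767]
eef_rot: [-92.4, 89.9, -11.7]
contact_force: [0.0, -0.1, 0.8]
gripper_width: 0.0659
```

```bash
python3 -c "
from h import *
go([.599,-.272,.061],80.8)
"
```

```text
t 38.97 p [ 0.5997 -0.2732  0.0767] down [ 2.3e-03 -5.0e-04 -1.0e+00] zang 80.72 F [ 0.   -0.07  0.76] w 0.0659 q [ -7.6  26.  -11.9   0.  -52.  -91.7]
tool delta [0.0157 0.0009 0.001 ] spin -0.0013
```

>>> play_rows(
  series=[0.008,0.001,0.001,0,0.0075,0,0,0,0,0,0,0,0,0,0,0,0,0,0,0],
)

```text
time_s: 39.38
tcp_pos: [0.598, -0.272, 0.0594]
eef_rot: [102.4, 90.0, -176.9]
contact_force: [0.5, 0.6, -0.1]
gripper_width: 0.0655
```

>>> play_rows(
  series=[0,0,0,0,0,0,0,0,0,0,0,0,0,0,0,0,0,0,0,0],
  jaw=30,
)

```text
time_s: 39.8
tcp_pos: [0.5981, -0.2719, 0.0598]
eef_rot: [-90.2, 90.0, -9.4]
contact_force: [-0.4, 0.3, 1.2]
gripper_width: 0.0398
```

>>> play_rows(
  series=[0,0,0,0,0,0,0,0,0,0,0,0,0,0,0,0,0,0,0,0],
)

```text
time_s: 40.22
tcp_pos: [0.5982, -0.272, 0.0598]
eef_rot: [-106.6, 90.0, -25.9]
contact_force: [-0.6, 0.5, 1.3]
gripper_width: 0.0399
```

```bash
python3 -c "
from h import *
go([.599,-.272,.061],80.8);grab('wrist','w37')
"
```

```text
t 40.22 p [ 0.5982 -0.272   0.0598] down [ 2.e-04 -1.e-04 -1.e+00] zang 80.71 F [-0.57  0.5   1.34] w 0.0399 q [ -7.5  26.9 -12.9   0.  -50.1 -91.8]
tool delta [-0.0012 -0.0008  0.0001] spin -0.0016
```

View pics/w37.png

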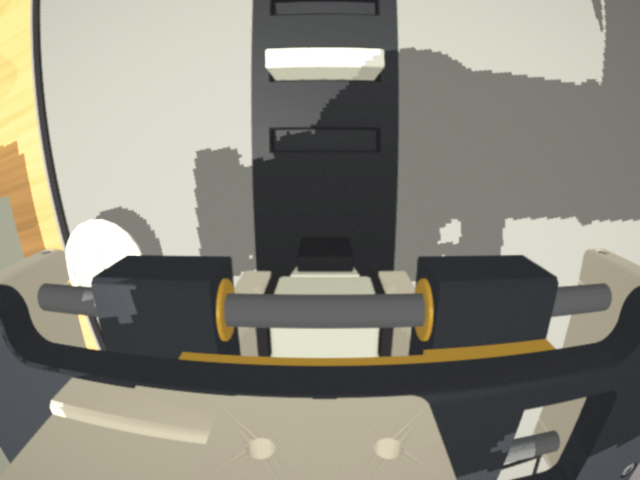

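>>> play_rows(
  series=[-0.01,0,0,0,-0.02,0,0,0,-0.03,0,0,0,-0.02,0,0.005,0,0,0,0.02,-0.08],
  squeeze=35,
)

```text
time_s: 40.68
tcp_pos: [0.6042, -0.2496, 0.1454]
eef_rot: [-105.4, 89.6, -20.2]
contact_force: [1.2, -0.4, -0.0]
gripper_width: 0.0398
```

>>> play_rows(
  series=[0,0.01,0.03,-0.08,0,0.01,0.036,0,0,0.01,0.036,0,0,0.01,0.036,0,0,0.01,0.036,0],
)

```text
time_s: 41.1
tcp_pos: [0.5541, -0.0711, 0.1403]
eef_rot: [-69.5, 90.0, 20.4]
contact_force: [0.4, 0.6, -0.2]
gripper_width: 0.0399
```

>>> play_rows(
  series=[0,0.01,0.036,0,0,0.01,0.036,0,0,0.01,0.036,0,0,0,0.03,0,0,0,0.02,0],
)

```text
time_s: 41.52
tcp_pos: [0.5247, 0.0882, 0.1408]
eef_rot: [-56.6, 89.9, 33.4]
contact_force: [0.8, 0.0, -0.9]
gripper_width: 0.0393
```

>>> play_rows(
  series=[0,0,0,0,0,0,0,0,0,0,0,0,0,0,0,0,0,0,0,0],
)

```text
time_s: 41.93
tcp_pos: [0.5252, 0.0847, 0.1397]
eef_rot: [119.6, 90.0, -150.6]
contact_force: [-0.7, -0.4, -0.8]
gripper_width: 0.0398
```

```bash
python3 lk.py w38; python3 -c "
from h import *
go([.5231,.1168,.09],90)
"
```

```text
t 41.93 p [0.5252 0.0847 0.1397] down [-2.e-04 -1.e-04 -1.e+00] zang 89.8 F [-0.69 -0.36 -0.8 ] w 0.0398 q [  30.3   11.5  -24.2   -0.   -54.3 -120.5]
tool delta [ 0.1117 -0.0037  0.0325] spin -0.0035
t 41.98 p [0.5252 0.0847 0.1397] down [-2.e-04 -1.e-04 -1.e+00] zang 89.8 F [-0.42 -0.59 -0.57] w 0.0397 q [  30.3   11.5  -24.2   -0.   -54.3 -120.5]
tool delta [0.0497 0.0022 0.0321] spin -0.0035
```

View pics/w38.png

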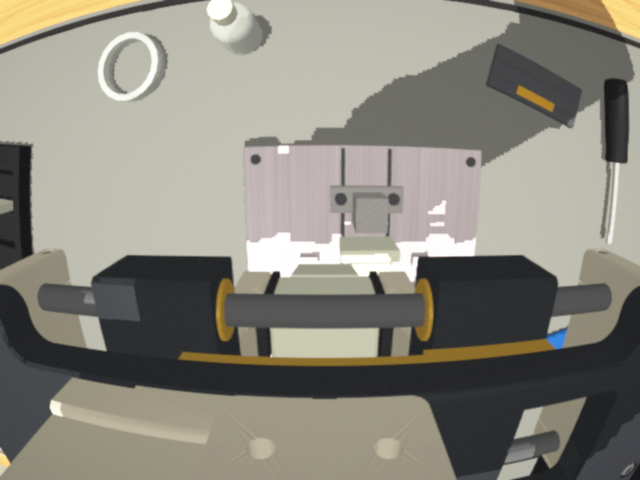

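>>> play_rows(
  series=[0,0.0022,0.02,-0.0035,0,0,0.012,0,0.02,0,0,0,0.02,0,0,0,0,0,0,0],
)

```text
time_s: 42.4
tcp_pos: [0.521, 0.1168, 0.0964]
eef_rot: [112.9, 89.7, -157.0]
contact_force: [-1.2, -0.1, -1.2]
gripper_width: 0.0397
```

>>> play_rows(
  series=[0,0,0,0,0,0,0,0,0,0,0,0,0,0,0,0,0,0,0,0],
)

```text
time_s: 42.82
tcp_pos: [0.5236, 0.1178, 0.1006]
eef_rot: [-59.6, 89.9, 30.4]
contact_force: [-0.1, -0.8, -0.7]
gripper_width: 0.0397
```

```bash
python3 lk.py w39; python3 -c "
from h import *
go([.5231,.1168,.09],90)
"
```

```text
t 42.82 p [0.5236 0.1178 0.1006] down [ 1.3e-03  8.0e-04 -1.0e+00] zang 90.07 F [-0.07 -0.78 -0.69] w 0.0397 q [  33.6   14.4  -26.4    0.   -49.1 -123.6]
tool delta [ 0.0726 -0.0053 -0.0007] spin 0.0012
t 42.87 p [0.5234 0.1177 0.1004] down [ 1.e-03  6.e-04 -1.e+00] zang 90.07 F [ 0.36 -0.09 -1.11] w 0.0399 q [  33.6   14.4  -26.4    0.   -49.1 -123.6]
tool delta [ 0.0104  0.0003 -0.0009] spin 0.0012
```

View pics/w39z.png

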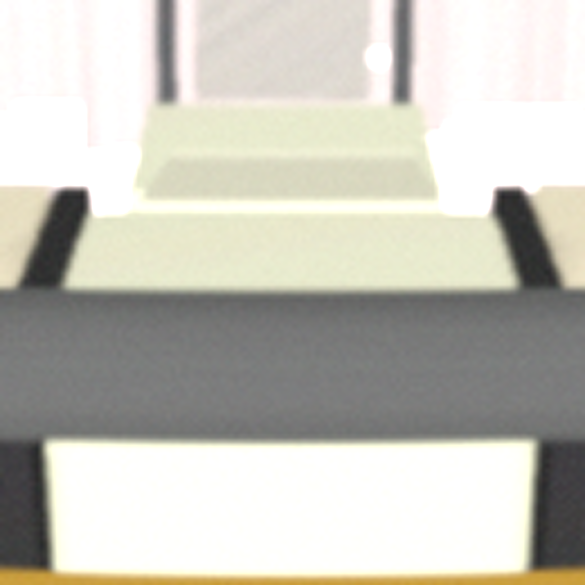

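```bash
python3 -c "
from h import *
i,K,T=load('w39')
q=plane([[260+170/4.5,230+156/4.5],[260+412/4.5,230+156/4.5]],.0586,K,T,True);print('tip -x edge',q.round(4),q[1,1]-q[0,1])
q=plane([[260+196/4.5,230+97/4.5],[260+368/4.5,230+97/4.5]],.05,K,T,True);print('stop',q.round(4),q[1,1]-q[0,1])
q=plane([[260+150/4.5,230+103/4.5],[260+415/4.5,230+103/4.5]],.01,K,T,True);print('mid foot',q.round(4),q[1,1]-q[0,1])
"
```

```text
tip -x edge [[0.5252 0.1036 0.0586]
 [0.5252 0.1341 0.0586]] 0.0305740617935487
stop [[0.52   0.1065 0.05  ]
 [0.52   0.1289 0.05  ]] 0.02240660146766886
mid foot [[0.533  0.097  0.01  ]
 [0.533  0.1382 0.01  ]] 0.04123683722844387
```

>>> play_rows(
  series=[0.006,0.0003,-0.0009,0,0.007,0,0,0,0.006,0,0,0,0.003,0,0,0,0,0,0,0],
)

```text
time_s: 43.28
tcp_pos: [0.5226, 0.1165, 0.0766]
eef_rot: [126.4, 89.9, -143.5]
contact_force: [1.0, 0.3, -0.4]
gripper_width: 0.0402
```

>>> play_rows(
  series=[0,0,0,0,0,0,0,0,0,0,0,0,0,0,0,0,0,0,0,0],
)

```text
time_s: 43.7
tcp_pos: [0.5228, 0.1167, 0.0778]
eef_rot: [-51.0, 90.0, 39.0]
contact_force: [-0.4, 0.4, -0.6]
gripper_width: 0.0397
```

```bash
python3 lk.py w40
```

```text
t 43.7 p [0.5228 0.1167 0.0778] down [ 1.e-04  1.e-04 -1.e+00] zang 90.07 F [-0.42  0.38 -0.62] w 0.0397 q [  33.6   16.   -27.9   -0.   -46.1 -123.5]
tool delta [ 0.0498 -0.0062  0.0005] spin 0.0012
```

View pics/w40z.png

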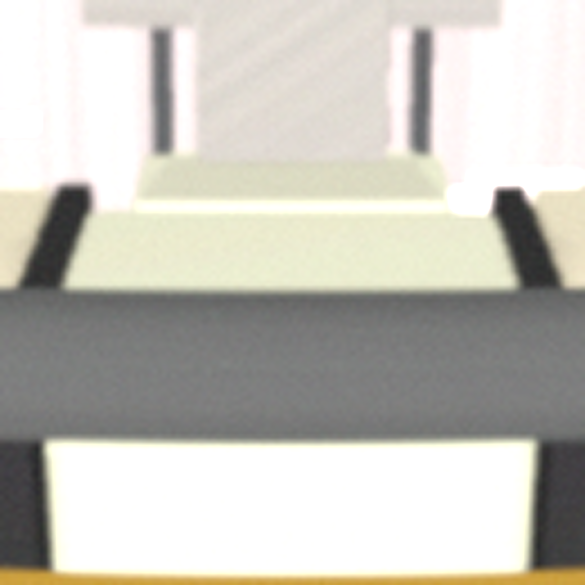

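>>> play_rows(
  series=[0.001,0,0,0,0.001,0,0,0,0.001,0,0,0,0.001,0,0,0,0,0,0,0],
)

```text
time_s: 44.17
tcp_pos: [0.5231, 0.1168, 0.0736]
eef_rot: [-75.2, 90.0, 14.9]
contact_force: [-0.1, 1.2, -0.6]
gripper_width: 0.04
```

>>> play_rows(
  series=[0.001,0,0,0,0.001,0,0,0,0.001,0,0,0,0,0,0,0,0,0,0,0],
)

```text
time_s: 44.58
tcp_pos: [0.5235, 0.117, 0.0709]
eef_rot: [-68.5, 89.9, 21.6]
contact_force: [4.3, -0.4, 1.0]
gripper_width: 0.0396
```

```bash
python3 lk.py w41
```

```text
t 44.58 p [0.5235 0.117  0.0709] down [ 1.3e-03  5.0e-04 -1.0e+00] zang 90.09 F [ 4.35 -0.43  1.02] w 0.0396 q [  33.6   16.5  -28.2    0.   -45.1 -123.5]
tool delta [ 0.0429 -0.0054  0.0002] spin 0.0015
```

View pics/w41z.png

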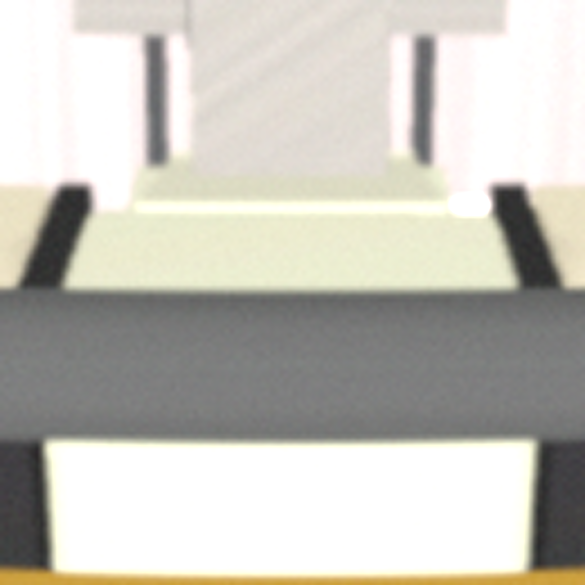

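>>> play_rows(
  series=[0,-0.0007,0,0,0.001,-0.0003,0,0,0.001,-0.0002,0,0,0,0,0,0,0,0,0,0],
)

```text
time_s: 45.05
tcp_pos: [0.5241, 0.1167, 0.0687]
eef_rot: [-81.1, 90.0, 9.0]
contact_force: [2.5, 0.0, 1.0]
gripper_width: 0.04
```

```bash
python3 lk.py w42
```

```text
t 45.05 p [0.5241 0.1167 0.0687] down [ 1.e-04  0.e+00 -1.e+00] zang 90.08 F [2.47 0.04 1.04] w 0.04 q [  33.5   16.8  -28.2    0.   -45.  -123.4]
tool delta [ 0.0407 -0.0049  0.0005] spin 0.0014
```

>>> play_rows(
  series=[0.0005,-0.0003,0,0,0.0005,-0.0003,0,0,0.0005,-0.0002,0,0,0.0005,-0.0002,0,0,0,0,0,0],
)

```text
time_s: 45.52
tcp_pos: [0.5246, 0.1165, 0.0667]
eef_rot: [112.5, 90.0, -157.5]
contact_force: [0.3, 0.9, 4.8]
gripper_width: 0.0399
```

```bash
python3 lk.py w43
```

```text
t 45.52 p [0.5246 0.1165 0.0667] down [-7.e-04 -3.e-04 -1.e+00] zang 90.07 F [0.3  0.87 4.83] w 0.0399 q [  33.4   17.   -28.3   -0.   -44.8 -123.4]
tool delta [ 0.0387 -0.0045  0.0007] spin 0.0013
```

View pics/w43z.png

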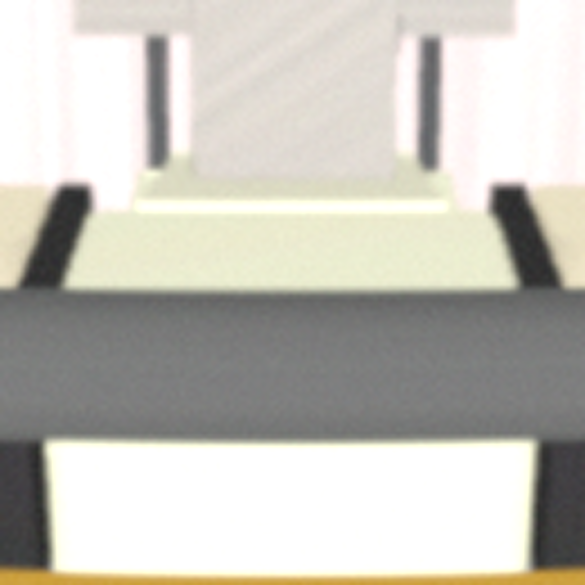

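Both sides touch now (Fx about 0, Fz 4.8 N: wedge driving). Continue down.

>>> play_rows(
  series=[0.0005,-0.0002,0,0,0.0005,-0.0001,0,0,0.0005,-0.0001,0,0,0.0005,-0.0001,0,0,0,0,0,0],
)

```text
time_s: 45.98
tcp_pos: [0.5251, 0.1165, 0.0647]
eef_rot: [115.5, 90.0, -154.4]
contact_force: [0.7, 0.1, 4.2]
gripper_width: 0.0398
```

>>> play_rows(
  series=[0.0005,-0.0001,0,0,0.0005,-0.0001,0,0,0,0,0,0,0,0,0,0,0,0,0,0],
)

```text
time_s: 46.4
tcp_pos: [0.5253, 0.1165, 0.0637]
eef_rot: [117.4, 90.0, -152.6]
contact_force: [0.2, 0.4, 5.6]
gripper_width: 0.0396
```

```bash
python3 lk.py w44
```

```text
t 46.4 p [0.5253 0.1165 0.0637] down [-7.e-04 -4.e-04 -1.e+00] zang 90.07 F [0.16 0.36 5.59] w 0.0396 q [  33.4   17.3  -28.3   -0.   -44.4 -123.3]
tool delta [ 0.0357 -0.0037  0.0007] spin 0.0012
```

>>> play_rows(
  series=[0.0005,-0.0001,0,0,0.0005,-0.0001,0,0,0,0,0,0,0,0,0,0,0,0,0,0],
)

```text
time_s: 46.87
tcp_pos: [0.5255, 0.1165, 0.0627]
eef_rot: [115.7, 90.0, -154.3]
contact_force: [-0.7, -1.1, 5.9]
gripper_width: 0.0399
```

>>> play_rows(
  series=[0.0005,-0.0001,0,0,0.0005,-0.0001,0,0,0,0,0,0,0,0,0,0,0,0,0,0],
)

```text
time_s: 47.28
tcp_pos: [0.5257, 0.1165, 0.0618]
eef_rot: [117.8, 90.0, -152.1]
contact_force: [-0.0, 0.5, 5.9]
gripper_width: 0.0396
```

```bash
python3 lk.py w45
```

```text
t 47.28 p [0.5257 0.1165 0.0618] down [-6.e-04 -3.e-04 -1.e+00] zang 90.07 F [-0.04  0.48  5.94] w 0.0396 q [  33.4   17.5  -28.4   -0.   -44.2 -123.3]
tool delta [ 0.0338 -0.0033  0.0007] spin 0.0013
```

>>> play_rows(
  series=[0.0005,-0.0001,0,0,0.0005,-0.0001,0,0,0,0,0,0,0,0,0,0,0,0,0,0],
)

```text
time_s: 47.75
tcp_pos: [0.5258, 0.1165, 0.0612]
eef_rot: [119.3, 90.0, -150.6]
contact_force: [-2.4, 0.7, 10.7]
gripper_width: 0.04
```

>>> play_rows(
  series=[0.0005,-0.0001,0,0,0.0005,-0.0001,0,0,0,0,0,0,0,0,0,0,0,0,0,0],
)

```text
time_s: 48.17
tcp_pos: [0.5259, 0.1165, 0.0607]
eef_rot: [123.9, 90.0, -146.0]
contact_force: [-5.9, -0.3, 17.5]
gripper_width: 0.0399
```

```bash
python3 lk.py w46
```

```text
t 48.17 p [0.5259 0.1165 0.0607] down [-7.e-04 -5.e-04 -1.e+00] zang 90.09 F [-5.89 -0.27 17.54] w 0.0399 q [  33.3   17.6  -28.4    0.   -44.  -123.3]
tool delta [ 0.0327 -0.0032  0.0007] spin 0.0016
```

View pics/w46z.png

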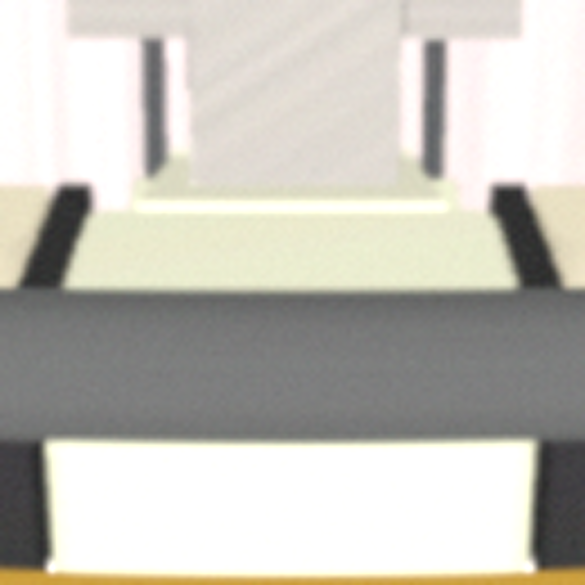

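>>> play_rows(
  series=[0,0.0003,0,0,0,0.0003,0,0,0,0,0,0,0,0,0,0,0,0,0,0],
)

```text
time_s: 48.63
tcp_pos: [0.5258, 0.1165, 0.0608]
eef_rot: [-142.2, 90.0, -52.1]
contact_force: [-3.8, -0.7, 14.9]
gripper_width: 0.0398
```

```bash
python3 lk.py w47; python3 -c "
from h import *
grab('side','s47');grab('top','t47')
s=load('s47')[0];a=cv2.resize(s[220:320,210:340],None,fx=5,fy=5,interpolation=cv2.INTER_CUBIC)
cv2.imwrite('pics/s47z.png',a)
"
```

```text
t 48.63 p [0.5258 0.1165 0.0608] down [ 2.e-04 -3.e-04 -1.e+00] zang 90.09 F [-3.76 -0.74 14.92] w 0.0398 q [  33.4   17.5  -28.5    0.   -44.  -123.3]
tool delta [ 0.0328 -0.0032  0.0007] spin 0.0016
```

View pics/s47z.png

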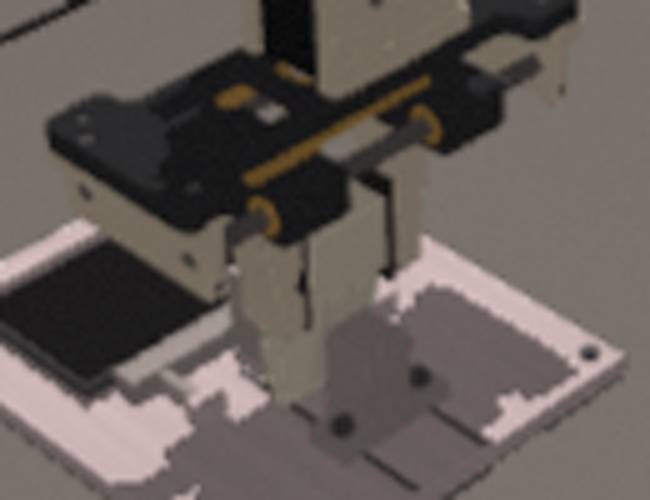

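View pics/w47.png

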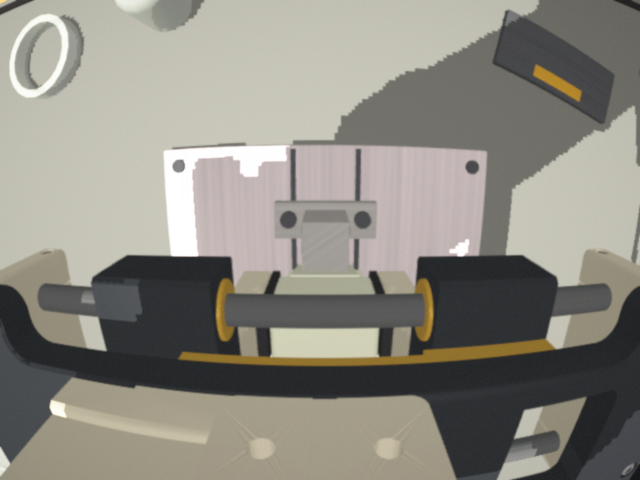

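>>> play_rows(
  series=[0,0.0003,0,0,0,0,0,0,0,0,0,0,0,0,0,0,0,0,0,0],
)

```text
time_s: 49.2
tcp_pos: [0.5258, 0.1165, 0.0608]
eef_rot: [-108.2, 90.0, -18.1]
contact_force: [-2.0, -1.5, 13.9]
gripper_width: 0.0399
```

>>> play_rows(
  series=[0,0,0,0,0,0,0,0,0,0,0,0,0,0,0,0,0,0,0,0],
)

```text
time_s: 49.62
tcp_pos: [0.5257, 0.1165, 0.0608]
eef_rot: [-117.0, 90.0, -26.9]
contact_force: [-1.1, -1.6, 13.8]
gripper_width: 0.0399
```

```bash
python3 -c "
from h import *
go([.5258,.1165,.0608],90);i=load('t47')[0]
cv2.imwrite('pics/t47z.png',i[90:350,120:500][:, :])
"
```

```text
t 49.62 p [0.5257 0.1165 0.0608] down [ 6.e-04 -3.e-04 -1.e+00] zang 90.1 F [-1.08 -1.62 13.78] w 0.0399 q [  33.4   17.5  -28.5    0.   -43.9 -123.3]
tool delta [-0.     -0.0001  0.    ] spin 0.0017
```

View pics/t47z.png

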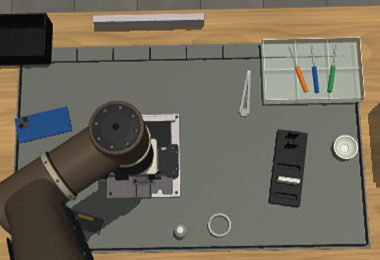

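```bash
python3 -c "
from plant import close_job
print(close_job())"
```

```text
the job is handed in; nothing more can be done
None
```

I handed the job in at about 49.6 s, with the narrow and middle spacers in the gap and the wedge jammed between the middle spacer and the stop. The wedge is still gripped and pressed down. No verdict came back.

**Spacers:** The open gap measured about 30.4 mm, so two spacers were needed. The narrow one stands against the jaw, the middle one is next to it, and the wide one stays in the rack. When I first released the narrow spacer, the jaw spring tipped it against the stop. I gripped it again and turned it upright against the jaw. I then set it down just clear of the jaw and later pushed it flush with the middle spacer.

**Last checks:**
- **Stack:** A wrist picture taken before wedging showed jaw, narrow and middle spacers upright and side by side. I did not look at the narrow spacer again after driving the wedge, because the gripper hid it.
- **Jam:** The drive force stayed near 5–6 N, then rose to about 17 N within 1 mm, so I took the jaw as fully closed. I had no direct reading of the jaw travel.
- **Tip height:** The wedge tip is about 9 mm above the plate. From the measured gap I expected it to jam at about 12 mm.
- **Forces:** At hand-in the push was steady at 13.8 N, and the sideways force was about 1 N. The wedge therefore bears on both the stop and the spacer. The opening read 39.9 mm with the grip set to 35 N.
- **Bystanders:** All the loose objects looked undisturbed in the last pictures, though the arm partly hid some of them.

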